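Put the lacquer flasks away in the ratchet lift

TASK

Raise the empty lift tray out of its dust box, tooth by tooth, to the highest catch, and with the tray held up there by its pawl, stand every flask from the mat in a bay of its own on the tray and close each one with a stopper from the rack, pushed home on the neck. Then press the pawl's tab so that the pawl comes off the teeth and the loaded tray sinks all the way down into the box, flasks upright and stoppered. Leave the face grille, the mallet and the thread spool alone.

Things in the scene. Friction and masses are not known exactly. Their poses are not given: they have to be found in the camera images.
- stand: fixed ratchet lift. Origin on the bench under the tray's middle; z up, y from tray to rail and pawl. Base 110 (x) x 385 (y) x 8 mm; open plywood dust box 98 mm wide in x, y -111 to 111 mm, walls 6 mm, 75 mm high; at +y, within 42 mm in x, the guide of the toothed steel rail (y 136 to 151 mm, 115 mm high) and the pawl bracket (y 168 to 206 mm, 88 mm high)
- carriage (a joint): height of rail and tray in m: 0 = fully down, end stop 0.081. Five teeth 15 mm apart; rising, the sprung pawl clicks past; let go, it settles on a tooth: about 0.015, 0.030, 0.045, 0.060 or 0.075 (highest catch: lift to 0.078 or more, then let go). 350 g, damped: 50 mm/s upwards takes some 10 N; with the pawl out it sinks by its own weight in 1 to 2 s
- lift_handle (a point): centre of the black handle bar on top of the rail: 60 mm along the stand's x, 14 mm thick along its y, 18 mm high; take it from above, fingers closing along the stand's y. In the stand's frame at (0, 145, 190 mm + carriage)
- pawl (a joint): pawl angle in rad: about 0 = sprung in against the teeth; grows as its tab is pressed down and its nose swings up and out; clear of the teeth above about 0.16, stop at 0.45; springs back when let go. Pressing takes 2 to 10 N at the tab
- pawl_tab (a point): middle of the top face of the pawl's dark steel thumb tab, 40 (x) x 32 (y) x 6 mm, at (0, 235, 84 mm) in the stand's frame with the pawl in; free above. The hinge, along the stand's x, is 50 mm from it towards the rail: pressing the tab 12 to 20 mm down frees the rail; keep it down until the tray is at the bottom
- bay_far (a point): middle of the floor of the bay farthest from the rail, at (0, -64, 16 mm + carriage) in the stand's frame, axes as the stand's. The aluminium tray has three bays in a row along the stand's y, 64 mm apart, each 62 (x) x 60 mm (y) inside, walls 4 mm thick and 10 to 12 mm high
- bay_mid (a point): the same for the middle bay, at (0, 0, 16 mm + carriage) in the stand's frame
- bay_near (a point): the same for the bay nearest the rail, at (0, 64, 16 mm + carriage) in the stand's frame
- flask_1: squat white lacquer flask, 120 g: round body 52 mm across and 40 mm high, a sloping shoulder to 52 mm, then a straight round neck 30 mm across outside, 20 mm bore, up to the mouth 80 mm above its underside (bore 28 mm deep). Origin: centre of its underside, z up through the neck. Two or three are present, standing on a mat 3 mm thick; an absent one reads None from the start
- flask_2: squat white lacquer flask, 120 g: round body 52 mm across and 40 mm high, a sloping shoulder to 52 mm, then a straight round neck 30 mm across outside, 20 mm bore, up to the mouth 80 mm above its underside (bore 28 mm deep). Origin: centre of its underside, z up through the neck. Two or three are present, standing on a mat 3 mm thick; an absent one reads None from the start
- flask_3: squat white lacquer flask, 120 g: round body 52 mm across and 40 mm high, a sloping shoulder to 52 mm, then a straight round neck 30 mm across outside, 20 mm bore, up to the mouth 80 mm above its underside (bore 28 mm deep). Origin: centre of its underside, z up through the neck. Two or three are present, standing on a mat 3 mm thick; an absent one reads None from the start
- stopper_1: black rubber stopper, 18 g: tapered plug 11 mm across at the tip, 16.4 mm at the top, 20 mm long, under a round head 26 mm across and 14 mm high. Origin: tip of the plug, z up to the head. Hangs upright in a rack hole, head on the rack's top (28 mm up). All four alike, any fits any flask with clearance; home, its head meets the mouth (plug tip 60 mm above the flask's underside). Spares may stay
- stopper_2: black rubber stopper, 18 g: tapered plug 11 mm across at the tip, 16.4 mm at the top, 20 mm long, under a round head 26 mm across and 14 mm high. Origin: tip of the plug, z up to the head. Hangs upright in a rack hole, head on the rack's top (28 mm up). All four alike, any fits any flask with clearance; home, its head meets the mouth (plug tip 60 mm above the flask's underside). Spares may stay
- stopper_3: black rubber stopper, 18 g: tapered plug 11 mm across at the tip, 16.4 mm at the top, 20 mm long, under a round head 26 mm across and 14 mm high. Origin: tip of the plug, z up to the head. Hangs upright in a rack hole, head on the rack's top (28 mm up). All four alike, any fits any flask with clearance; home, its head meets the mouth (plug tip 60 mm above the flask's underside). Spares may stay
- stopper_4: black rubber stopper, 18 g: tapered plug 11 mm across at the tip, 16.4 mm at the top, 20 mm long, under a round head 26 mm across and 14 mm high. Origin: tip of the plug, z up to the head. Hangs upright in a rack hole, head on the rack's top (28 mm up). All four alike, any fits any flask with clearance; home, its head meets the mouth (plug tip 60 mm above the flask's underside). Spares may stay
- rack: the wooden stopper rack, a fixed block 50 (x) x 215 (y) x 28 mm high with four holes in a row along its y, 52 mm apart (at y = -78, -26, 26, 78 mm). Origin: centre of its underside
- face_grille: bystander: domed face grille of bent steel bars with a red rim, 140 x 216 x 70 mm, loose on the bench beside the lift. Origin: centre of its underside
- mallet: bystander: hammer with a light wooden handle, 240 mm, lying on the bench. Origin: middle of its length, on the bench
- spool: bystander: wooden thread spool, 48 mm across and 60 mm high, standing on the bench. Origin: centre of its underside

How it is judged:
On the way, in this order (a step that is already met when the one before it is completed fails the run):
1. the empty tray is raised to the highest catch and held there by the pawl (value of joint carriage between 0.068 and 0.078 m and contact force between the fingers and carriage below 0.1 N), for 0.3 s.
2. with the tray still up, every flask stands in a bay of the tray and has a stopper home in its neck (value of joint carriage above 0.068 m and x of flask_1 in the frame of bay_mid between -0.012 and 0.012 m and (y of flask_1 in the frame of bay_far between -0.012 and 0.012 m or y of flask_1 in the frame of bay_mid between -0.012 and 0.012 m or y of flask_1 in the frame of bay_near between -0.012 and 0.012 m) and z of flask_1 in the frame of bay_mid between -0.004 and 0.004 m and angle between each of flask_1, flask_2, flask_3's own z axis and vertical below 0.1 rad and ((horizontal distance between stopper_1 and flask_1 below 0.005 m and z of stopper_1 in the frame of flask_1 between 0.057 and 0.063 m and angle between stopper_1's own z axis and vertical below 0.15 rad) or (horizontal distance between stopper_2 and flask_1 below 0.005 m and z of stopper_2 in the frame of flask_1 between 0.057 and 0.063 m and angle between stopper_2's own z axis and vertical below 0.15 rad) or (horizontal distance between stopper_3 and flask_1 below 0.005 m and z of stopper_3 in the frame of flask_1 between 0.057 and 0.063 m and angle between stopper_3's own z axis and vertical below 0.15 rad) or (horizontal distance between stopper_4 and flask_1 below 0.005 m and z of stopper_4 in the frame of flask_1 between 0.057 and 0.063 m and angle between stopper_4's own z axis and vertical below 0.15 rad)) and x of flask_2 in the frame of bay_mid between -0.012 and 0.012 m and (y of flask_2 in the frame of bay_far between -0.012 and 0.012 m or y of flask_2 in the frame of bay_mid between -0.012 and 0.012 m or y of flask_2 in the frame of bay_near between -0.012 and 0.012 m) and z of flask_2 in the frame of bay_mid between -0.004 and 0.004 m and ((horizontal distance between stopper_1 and flask_2 below 0.005 m and z of stopper_1 in the frame of flask_2 between 0.057 and 0.063 m and angle between stopper_1's own z axis and vertical below 0.15 rad) or (horizontal distance between stopper_2 and flask_2 below 0.005 m and z of stopper_2 in the frame of flask_2 between 0.057 and 0.063 m and angle between stopper_2's own z axis and vertical below 0.15 rad) or (horizontal distance between stopper_3 and flask_2 below 0.005 m and z of stopper_3 in the frame of flask_2 between 0.057 and 0.063 m and angle between stopper_3's own z axis and vertical below 0.15 rad) or (horizontal distance between stopper_4 and flask_2 below 0.005 m and z of stopper_4 in the frame of flask_2 between 0.057 and 0.063 m and angle between stopper_4's own z axis and vertical below 0.15 rad)) and x of flask_3 in the frame of bay_mid between -0.012 and 0.012 m and (y of flask_3 in the frame of bay_far between -0.012 and 0.012 m or y of flask_3 in the frame of bay_mid between -0.012 and 0.012 m or y of flask_3 in the frame of bay_near between -0.012 and 0.012 m) and z of flask_3 in the frame of bay_mid between -0.004 and 0.004 m and ((horizontal distance between stopper_1 and flask_3 below 0.005 m and z of stopper_1 in the frame of flask_3 between 0.057 and 0.063 m and angle between stopper_1's own z axis and vertical below 0.15 rad) or (horizontal distance between stopper_2 and flask_3 below 0.005 m and z of stopper_2 in the frame of flask_3 between 0.057 and 0.063 m and angle between stopper_2's own z axis and vertical below 0.15 rad) or (horizontal distance between stopper_3 and flask_3 below 0.005 m and z of stopper_3 in the frame of flask_3 between 0.057 and 0.063 m and angle between stopper_3's own z axis and vertical below 0.15 rad) or (horizontal distance between stopper_4 and flask_3 below 0.005 m and z of stopper_4 in the frame of flask_3 between 0.057 and 0.063 m and angle between stopper_4's own z axis and vertical below 0.15 rad))), for 0.3 s.
3. the pawl is off the teeth and the loaded tray is going down (value of joint pawl above 0.1 rad and value of joint carriage below 0.05 m), for 0.1 s.
At the end, for the whole second after the job is handed in: The tray is fully down in the box (within 4 mm); every flask present stands upright in a bay of the tray (within 12 mm of the bay's middle, at rest) with a stopper home on its neck (head within 3 mm of the rim, its axis within 5 mm of the flask's, upright) (value of joint carriage below 0.004 m and x of flask_1 in the frame of bay_mid between -0.012 and 0.012 m and (y of flask_1 in the frame of bay_far between -0.012 and 0.012 m or y of flask_1 in the frame of bay_mid between -0.012 and 0.012 m or y of flask_1 in the frame of bay_near between -0.012 and 0.012 m) and z of flask_1 in the frame of bay_mid between -0.004 and 0.004 m and angle between each of flask_1, flask_2, flask_3's own z axis and vertical below 0.1 rad and ((horizontal distance between stopper_1 and flask_1 below 0.005 m and z of stopper_1 in the frame of flask_1 between 0.057 and 0.063 m and angle between stopper_1's own z axis and vertical below 0.15 rad) or (horizontal distance between stopper_2 and flask_1 below 0.005 m and z of stopper_2 in the frame of flask_1 between 0.057 and 0.063 m and angle between stopper_2's own z axis and vertical below 0.15 rad) or (horizontal distance between stopper_3 and flask_1 below 0.005 m and z of stopper_3 in the frame of flask_1 between 0.057 and 0.063 m and angle between stopper_3's own z axis and vertical below 0.15 rad) or (horizontal distance between stopper_4 and flask_1 below 0.005 m and z of stopper_4 in the frame of flask_1 between 0.057 and 0.063 m and angle between stopper_4's own z axis and vertical below 0.15 rad)) and x of flask_2 in the frame of bay_mid between -0.012 and 0.012 m and (y of flask_2 in the frame of bay_far between -0.012 and 0.012 m or y of flask_2 in the frame of bay_mid between -0.012 and 0.012 m or y of flask_2 in the frame of bay_near between -0.012 and 0.012 m) and z of flask_2 in the frame of bay_mid between -0.004 and 0.004 m and ((horizontal distance between stopper_1 and flask_2 below 0.005 m and z of stopper_1 in the frame of flask_2 between 0.057 and 0.063 m and angle between stopper_1's own z axis and vertical below 0.15 rad) or (horizontal distance between stopper_2 and flask_2 below 0.005 m and z of stopper_2 in the frame of flask_2 between 0.057 and 0.063 m and angle between stopper_2's own z axis and vertical below 0.15 rad) or (horizontal distance between stopper_3 and flask_2 below 0.005 m and z of stopper_3 in the frame of flask_2 between 0.057 and 0.063 m and angle between stopper_3's own z axis and vertical below 0.15 rad) or (horizontal distance between stopper_4 and flask_2 below 0.005 m and z of stopper_4 in the frame of flask_2 between 0.057 and 0.063 m and angle between stopper_4's own z axis and vertical below 0.15 rad)) and x of flask_3 in the frame of bay_mid between -0.012 and 0.012 m and (y of flask_3 in the frame of bay_far between -0.012 and 0.012 m or y of flask_3 in the frame of bay_mid between -0.012 and 0.012 m or y of flask_3 in the frame of bay_near between -0.012 and 0.012 m) and z of flask_3 in the frame of bay_mid between -0.004 and 0.004 m and ((horizontal distance between stopper_1 and flask_3 below 0.005 m and z of stopper_1 in the frame of flask_3 between 0.057 and 0.063 m and angle between stopper_1's own z axis and vertical below 0.15 rad) or (horizontal distance between stopper_2 and flask_3 below 0.005 m and z of stopper_2 in the frame of flask_3 between 0.057 and 0.063 m and angle between stopper_2's own z axis and vertical below 0.15 rad) or (horizontal distance between stopper_3 and flask_3 below 0.005 m and z of stopper_3 in the frame of flask_3 between 0.057 and 0.063 m and angle between stopper_3's own z axis and vertical below 0.15 rad) or (horizontal distance between stopper_4 and flask_3 below 0.005 m and z of stopper_4 in the frame of flask_3 between 0.057 and 0.063 m and angle between stopper_4's own z axis and vertical below 0.15 rad)) and linear speed of each of flask_1, flask_2, flask_3 below 0.03 m/s); the robot touches nothing.
It fails at once if the loose face grille is moved more than 25 mm (distance of face_grille from where it was at the start of the episode above 0.025 m).
It fails at once if the mallet is moved more than 25 mm (distance of mallet from where it was at the start of the episode above 0.025 m).
It fails at once if the thread spool is moved more than 25 mm (distance of spool from where it was at the start of the episode above 0.025 m).
Of flask_1, flask_2, flask_3 only 2 to 3 are there at a start; the rules pass over those that are not, and their reading is None.
At some moment in a run one of flask_1, flask_2, flask_3 may be knocked a few centimetres aside while the robot is not near it.
It also fails if it takes over 210 s, if anything falls off the work surface, if the arm or the gripper's body presses on something with over 40 N, if the wrist force passes 120 N, or if a joint passes its speed limit or range.

ROBOT

A 7-joint arm with a two-finger parallel gripper is mounted at the origin on the work surface. World frame = base frame: x ahead of the robot, y to its left, z up, the work surface at z = 0. Lengths are in m, angles in rad, forces in N, time in s.
With the tool pointing down it reaches from about 0.425 to 0.875 m from the base axis. Payload 8.4 kg.
Tool frame: the origin (TCP) lies at the very end of the fingers, on their centre line; the grasp point (between the pads) lies 19 mm behind it (manip.grasp_offset is the distance from the TCP to the grasp point, in m); z points along the fingers, y is the line along which they close (so a half turn about z gives the same grasp; the last joint's range is limited). The gripper opens to 85 mm and grips with 20 to 120 N. Pads are 22 mm wide; open, the fingers measure 114 mm over their backs; the gripper's body (76 mm by 85 mm) begins 54 mm behind the grasp point. The pads swing forward as they close: fully open they stand 13 mm farther back than shut.
Start: joints at [1.006, 0.333, 0.04, 1.465, -0.013, 1.343, -0.059], TCP at [0.292, -0.581, 0.231] pointing down, gripper open.
Joint ranges: [-2.58, 2.58], [-0.38, 2.09], [-1.3, 1.39], [0.25, 2.4], [-1.5, 4.64], [0.08, 2.09], [-2.65, 2.65]. Speed limits (rad/s): [2.22, 2.22, 2.79, 2.79, 3.14, 3.14, 3.14].

INTERFACE

Orientations are given as a 3x3 rotation matrix whose columns are the frame's x, y, z axes.
In Python, from cell import readout, cams, order, manip gives the robot as it stands. The module is installed in compiled form; this text tells all that it offers.
- The arm moves only by the tool send_rows, never from a script. Its argument "steps" is a list of rows, each a list of 7 numbers: the shift along the world's x, y, z in mm, then the turn, a rotation vector about the world's x, y, z in rad, then the opening in per cent of the stroke, from 0 (shut) to 100 (fully open). A call has 1 to 12 rows; each row shifts and turns the commanded pose from where the row before left it; what a row does not reach is not made up. A row lasts 1/10 s, in which the tool goes at most 50 mm and 8.59 degrees, less where a joint would pass 70% of its speed; a pose out of reach is approached as far as the arm can. A call is refused whole if a number of a shift passes 50 or a number of a turn 0.15, either way. A call with a gripper value outside its range is refused whole. The fingers move at their own pace and stop on an object; "squeeze" is the grip in N (left out, the last holds). Time passes only in rows, so rows that do not move let the fingers close. It gives the time, the measured TCP pose, the force, the opening and the grip force at its end, in the units of the state.
- readout.read_state(): the state, without advancing time (a new reading comes with each control period).
- cams.grab_frame(name): name is "scene" or "top"; returns the picture (384x512x3 uint8, red, green, blue); there is no depth.
- cams.camera_params(name): a dict with "vfov" (degrees; the focal length in pixels is half the picture's height over the tangent of half this angle, whatever the lens; pixels are square), "cx", "cy" (the principal point, pixels), "k1" (the pictures are not rectified: a ray, as slopes to the right and down, at radius r is drawn at 1 + k1 r^2 times it, then the intrinsics apply), "origin" and "attitude" of the camera in the world. Camera axes: x right, y up, looking along -z (the intrinsics and any distortion apply to the point x, -y, -z); pixel columns grow to the right and rows downward; lengths in m; the calibration is good to about 2 mm. A picture is of the moment at which its call begins. camera_params takes no time and is no camera call.
- order.finish_job(): hands the job in; it is judged then, once.
Trained networks look in the newest picture that a camera, given by its name, has taken for a name from the list of things; names that differ only in an ending like _2 or _b are one class to them, and where a whole thing is asked for, a point or a joint stands for the part that bears it (a point fixed in the world has none). Each returns a list of dicts, best first, with "confidence" (0 to 1); they miss things now and then, are a little off and sometimes report something else, mostly with a low value. They report only what shows in the picture. A call takes as long as a camera call.
- cams.find_in(camera, name): "xy" ([column, row] in pixels, amid what is visible of it).
- cams.masks_of(camera, name): "mask" (384x512 bool, what is visible of it) and "xy" ([column, row] in pixels, amid what is visible of it).
- cams.pinpoint(camera, name): "xy" ([column, row] in pixels: a listed point, or the origin of a listed thing).
The state is a dict: "time": time; "joint_pos": joint angles; "qvel": joint speeds; "effort": joint torques, N m; "position": TCP position; "tool_rot": TCP orientation; "force": force on the tool from outside, world axes, zero at the start; "wrist_torque": the same for the moment, N m; "width": finger opening in m; "finger_force": force on a finger pad.
Only numpy, scipy, OpenCV 4.12 (cv2) and the standard library are available. Lean on these libraries where they do the work, as an engineer would, in place of code of your own. Each camera call takes 0.05 s, during which the arm holds its last target. There are 200 camera calls.

## Working session

There is one attempt and no reset: what is moved stays moved. The work goes in short steps, Python scripts to look and compute and a tool call to move; the robot and the scene stay as the last step left them, time stands still between calls to the robot, and variables do not carry over. Pictures are saved under pics/ and viewed, at most 18 in all, crops included, and the job is handed in when it is done.

Besides the shell and the picture viewer there is one more tool, called after "Request:" as name([rows], argument=value, ...), one row to a line, values as JSON. send_rows: Moves the arm, as the interface text tells. Its arguments: {"type":"object","properties":{"steps":{"type":"array","items":{"type":"array","items":{"type":"number"}}},"squeeze":{"type":"number"}},"required":["steps"]}

```bash
mkdir -p pics; cat > h.py <<'E'
import numpy as np, cv2
from cell import readout, cams, order, manip
def ray(cam,xy):
    p=cams.camera_params(cam); f=192/np.tan(np.radians(p["vfov"])/2)
    d=(np.array(xy,float)-[p["cx"],p["cy"]])/f
    u=d.copy()
    for _ in range(30): u=d/(1+p["k1"]*(u@u))
    return np.array(p["origin"]), np.array(p["attitude"])@np.array([u[0],-u[1],-1.])
def at_z(cam,xy,z):
    o,d=ray(cam,xy); return o+d*(z-o[2])/d[2]
def proj(cam,P):
    p=cams.camera_params(cam); f=192/np.tan(np.radians(p["vfov"])/2)
    q=np.array(p["attitude"]).T@(np.array(P)-np.array(p["origin"]))
    u=np.array([q[0],-q[1]])/-q[2]; u=u*(1+p["k1"]*(u@u))
    return u*f+[p["cx"],p["cy"]]
def tri(xa,xb):
    A=np.zeros((3,3));b=np.zeros(3);L=[]
    for c,x in(("scene",xa),("top",xb)):
        o,d=ray(c,x);d/=np.linalg.norm(d);M=np.eye(3)-np.outer(d,d);A+=M;b+=M@o;L.append((o,d))
    P=np.linalg.solve(A,b); return P,[np.linalg.norm(np.cross(P-o,d)) for o,d in L]
def snap(cam,name):
    im=cams.grab_frame(cam); cv2.imwrite(f"pics/{name}.png",im[:,:,::-1]); return im
def st():
    s=readout.read_state(); print(round(s["time"],2),np.round(s["position"],4),"F",np.round(s["force"],1),"w",round(s["width"],4),round(s["finger_force"] if np.isscalar(s["finger_force"]) else np.max(s["finger_force"]),1)); return s
E
python3 - <<'E'
from h import *
np.set_printoptions(precision=4,suppress=True)
s=st();print(s["tool_rot"],manip.grasp_offset)
for c in("scene","top"):
    snap(c,c+"0"); p=cams.camera_params(c);print(c,p["vfov"],p["k1"],np.array(p["origin"]))
    for n in("stand","lift_handle","pawl_tab","bay_far","bay_mid","bay_near","flask_1","stopper_1","rack","face_grille","mallet","spool"):
        print(n,[(np.round(r["xy"],1).tolist(),round(r["confidence"],2)) for r in cams.pinpoint(c,n)])
E
```

```text
0.0 [ 0.2917 -0.5803  0.2304] F [ 0.4 -0.1 -1. ] w 0.0854 0.0
[[ 0.8935  0.4491 -0.0008]
 [ 0.4492 -0.8935  0.0014]
 [-0.0001 -0.0016 -1.    ]] 0.0187
scene 42.96910906377577 -0.12444565536267534 [ 1.1713 -0.874   0.8134]
stand [([263.3, 254.1], 0.82), ([298.1, 161.3], 0.24)]
lift_handle [([299.1, 166.5], 0.91), ([297.3, 165.1], 0.48), ([259.8, 245.5], 0.38)]
pawl_tab [([318.7, 189.9], 0.74), ([225.8, 216.5], 0.56), ([323.5, 180.2], 0.46), ([276.8, 235.7], 0.36)]
bay_far [([242.0, 262.2], 0.78)]
bay_mid [([261.2, 248.7], 0.89), ([294.5, 163.4], 0.56)]
bay_near [([275.8, 236.8], 0.74), ([260.1, 250.4], 0.67)]
flask_1 [([324.3, 182.1], 0.91), ([297.7, 161.8], 0.7)]
stopper_1 [([204.3, 235.9], 0.64), ([233.5, 204.9], 0.61), ([224.2, 216.4], 0.57), ([213.5, 223.7], 0.55), ([106.0, 275.3], 0.34)]
rack [([222.8, 220.9], 0.79)]
face_grille [([157.7, 329.8], 0.89), ([212.7, 223.6], 0.62), ([220.6, 222.4], 0.22)]
mallet [([108.7, 274.6], 0.91)]
spool [([361.9, 218.4], 0.56)]
top 53.09683462380136 -0.06550180733014152 [ 0.4012 -0.0513  1.1023]
stand [([279.0, 186.4], 0.8)]
lift_handle [([226.5, 164.1], 0.77)]
pawl_tab [([235.9, 247.5], 0.72), ([197.2, 165.4], 0.61), ([257.7, 247.6], 0.39)]
bay_far [([301.7, 189.1], 0.59)]
bay_mid [([281.8, 185.4], 0.79), ([289.3, 240.6], 0.74)]
bay_near [([257.0, 184.7], 0.71), ([282.1, 186.9], 0.63)]
flask_1 [([119.4, 236.9], 0.78), ([144.8, 198.3], 0.56)]
stopper_1 [([260.2, 245.6], 0.56), ([272.8, 245.9], 0.46), ([290.2, 240.8], 0.41), ([239.1, 249.1], 0.4), ([258.5, 183.3], 0.24)]
rack [([264.3, 245.2], 0.8), ([302.6, 187.7], 0.47), ([119.1, 236.3], 0.25)]
face_grille [([398.2, 201.6], 0.82)]
mallet [([374.6, 279.3], 0.83)]
spool [([187.9, 134.3], 0.8)]
```

```bash
python3 -c "
import cv2
for c in('scene','top'): 
    im=cv2.imread(f'pics/{c}0.png'); cv2.imwrite(f'pics/{c}0b.png',cv2.resize(im,(800,600)))"
```

```text
(no output)
```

View pics/scene0b.png

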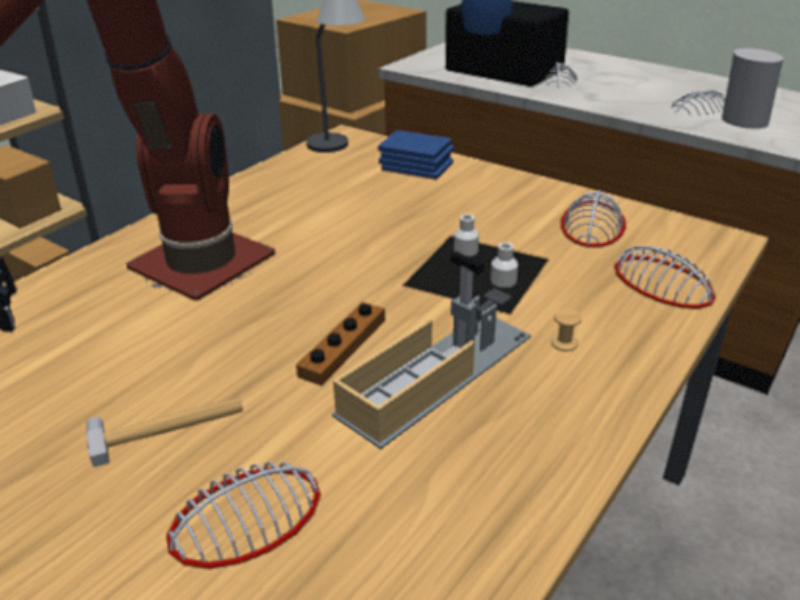

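View pics/top0b.png

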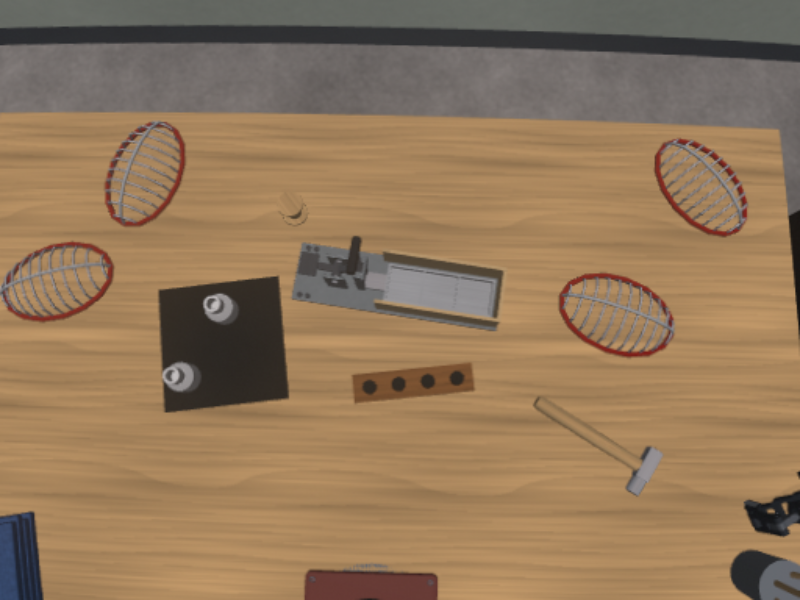

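The scene camera shows two flasks on the mat (about 465,240 and 504,265 in the 800 px view), the rack left of the lift, and the tray down. The top view shows the flasks at (217,308) and (182,377), the lift handle at (354,255) and the rack's four stoppers along y≈380. Next I fit the poses.

```bash
cat > fit.py <<'E'
from h import *
from scipy.optimize import least_squares
np.set_printoptions(precision=4,suppress=True)
def fit(obs,x0):
    # obs: (cam,local pt,px)
    def T(x,p): c,s=np.cos(x[2]),np.sin(x[2]); return np.array([x[0]+c*p[0]-s*p[1],x[1]+s*p[0]+c*p[1],p[2]])
    f=lambda x: np.concatenate([proj(c,T(x,p))-u for c,p,u in obs])
    r=least_squares(f,x0,loss="soft_l1",f_scale=1.5); return r.x,f(r.x).reshape(-1,2),T
E
python3 - <<'E'
from fit import *
c0=0
L={"stand":(0,0,0),"lh":(0,.145,.19),"pt":(0,.235,.084),"bf":(0,-.064,.016),"bm":(0,0,.016),"bn":(0,.064,.016)}
S={"stand":(263.3,254.1),"lh":(299.1,166.5),"pt":(318.7,189.9),"bf":(242,262.2),"bm":(261.2,248.7),"bn":(275.8,236.8)}
T_={"stand":(279,186.4),"lh":(226.5,164.1),"pt":(197.2,165.4),"bf":(301.7,189.1),"bm":(281.8,185.4),"bn":(257,184.7)}
obs=[("scene",L[k],np.array(S[k])) for k in S]+[("top",L[k],np.array(T_[k])) for k in T_]
x,r,T=fit(obs,[.6,-.1,0]);print("stand",x);print(r)
for k in L: print(k,T(x,L[k]))
# flasks, via masks
for c in("scene","top"):
    for n,z in(("flask_1",0.003),("stopper_1",0.035),("spool",.03)):
        for m in cams.masks_of(c,n):
            M=m["mask"];ys,xs=np.nonzero(M)
            print(c,n,round(m["confidence"],2),np.round(m["xy"],1),M.sum(),xs.min(),xs.max(),ys.min(),ys.max(),at_z(c,m["xy"],z))
    for m in cams.pinpoint(c,"flask_1"): print(c,np.round(m["xy"],1),round(m["confidence"],2),at_z(c,m["xy"],.003))
    for m in cams.pinpoint(c,"rack")[:1]: print(c,"rack",np.round(m["xy"],1),at_z(c,m["xy"],0))
    for n in ("face_grille","mallet","spool"):
        m=cams.pinpoint(c,n)[0]; print(n,at_z(c,m["xy"],0))
im={c:cams.grab_frame(c) for c in("scene","top")}
a=im["top"][150:270,70:230];cv2.imwrite("pics/c.png",cv2.resize(np.hstack([a[:, :160],im["top"][150:270,180:340]]),None,fx=2.5,fy=2.5)[:,:,::-1])
E
```

```text
stand [ 0.617  -0.107  -0.1365]
[[-3.2087 -0.4351]
 [ 0.0085  1.2387]
 [-0.0284 -1.1687]
 [ 0.1008 -0.9522]
 [-1.1619  0.1319]
 [ 1.1086  0.3248]
 [ 0.9848  0.0662]
 [-0.9354 -1.8413]
 [-0.7368  1.5595]
 [ 0.5476 -0.1671]
 [-1.5171  0.0061]
 [ 1.3607 -2.8079]]
stand [ 0.617 -0.107  0.   ]
lh [0.6368 0.0367 0.19  ]
pt [0.649  0.1258 0.084 ]
bf [ 0.6083 -0.1704  0.016 ]
bm [ 0.617 -0.107  0.016]
bn [ 0.6258 -0.0436  0.016 ]
scene flask_1 0.85 [324.5 172.6] 343 314 330 156 182 [0.5594 0.3301 0.003 ]
scene flask_1 0.61 [300.2 152.4] 316 291 305 137 162 [0.4253 0.4002 0.003 ]
scene stopper_1 0.55 [204.3 227.6] 67 198 207 223 231 [ 0.4612 -0.1392  0.035 ]
scene stopper_1 0.44 [212.5 215.8] 69 209 217 213 221 [ 0.4451 -0.0867  0.035 ]
scene stopper_1 0.37 [231.7 198.1] 67 229 237 194 201 [0.4351 0.01   0.035 ]
scene spool 0.78 [363.5 212.8] 371 354 371 197 224 [0.7716 0.1646 0.03  ]
scene [324.3 182.1] 0.91 [0.5867 0.2797 0.003 ]
scene [297.7 161.8] 0.7 [0.4523 0.3402 0.003 ]
scene rack [222.8 220.9] [ 0.4515 -0.0533  0.    ]
face_grille [ 0.5828 -0.4378 -0.    ]
mallet [ 0.3603 -0.3858  0.
[... 178 characters left out ...]
03 ]
top flask_1 0.63 [289.7 241.3] 74 288 296 237 246 [ 0.4582 -0.1372  0.003 ]
top stopper_1 0.48 [291.2 239.5] 72 288 296 238 247 [ 0.4616 -0.1387  0.035 ]
top stopper_1 0.44 [237.1 247.4] 66 232 240 243 251 [0.4361 0.0101 0.035 ]
top stopper_1 0.42 [116.8 240.4] 392 104 129 232 250 [0.4456 0.3468 0.035 ]
top stopper_1 0.41 [257.8 245.1] 57 252 259 242 250 [ 0.4439 -0.0468  0.035 ]
top spool 0.74 [187.5 132.5] 322 177 196 122 144 [0.7651 0.1673 0.03  ]
top [119.4 236.9] 0.78 [0.4572 0.352  0.003 ]
top [144.8 198.3] 0.56 [0.5714 0.2862 0.003 ]
top rack [264.3 245.2] [ 0.4455 -0.0651  0.    ]
face_grille [ 0.581  -0.4542  0.    ]
mallet [ 0.3565 -0.3796  0.    ]
spool [0.7696 0.1718 0.    ]
```

View pics/c.png

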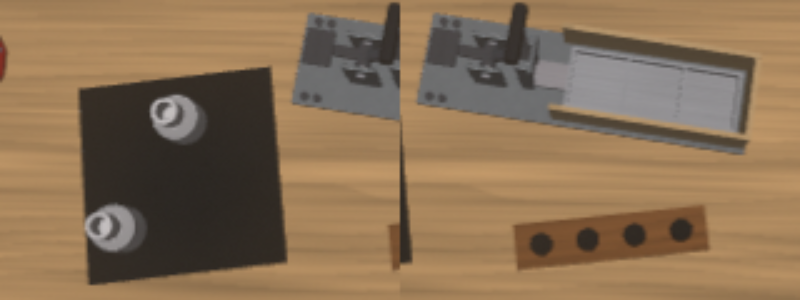

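Two flasks; the crop shows their mouths near (136,195) and (110,241) px in the top view. First I lift the carriage.

Request:
send_rows([
  [17, 31, 6, 0, 0, -0.05, 100],
  [17, 31, 6, 0, 0, -0.05, 100],
  [17, 31, 6, 0, 0, -0.05, 100],
  [17, 31, 6, 0, 0, -0.05, 100],
  [17, 31, 6, 0, 0, -0.05, 100],
  [17, 31, 6, 0, 0, -0.05, 100],
  [17, 31, 6, 0, 0, -0.05, 100],
  [17, 31, 6, 0, 0, -0.05, 100],
  [17, 31, 6, 0, 0, -0.05, 100],
  [17, 31, 0, 0, 0, -0.05, 100],
  [17, 31, 0, 0, 0, -0.05, 100],
  [17, 31, 0, 0, 0, -0.05, 100],
], squeeze=50)

```text
time: 3.4
position: [0.4964, -0.2074, 0.2856]
tool_rot: [[0.991, -0.136, 0.0], [-0.136, -0.991, -0.0], [0.001, 0.0, -1.0]]
force: [0.3, -0.1, 0.2]
width: 0.0855
finger_force: 0.0
```

Request:
send_rows([
  [18, 31, 0, 0, 0, 0, 100],
  [18, 31, 0, 0, 0, 0, 100],
  [18, 31, 0, 0, 0, 0, 100],
  [18, 31, 0, 0, 0, 0, 100],
  [18, 31, 0, 0, 0, 0, 100],
  [18, 31, 0, 0, 0, 0, 100],
  [18, 31, 0, 0, 0, 0, 100],
  [15, 28, 0, 0, 0, 0, 100],
  [0, 0, 0, 0, 0, 0, 100],
  [0, 0, 0, 0, 0, 0, 100],
])

```text
time: 4.4
position: [0.6369, 0.0368, 0.285]
tool_rot: [[0.991, -0.132, -0.001], [-0.132, -0.991, 0.0], [-0.001, 0.0, -1.0]]
force: [-0.7, -0.6, -0.3]
width: 0.0857
finger_force: 0.0
```

```bash
python3 - <<'E'
from fit import *
s=st();print(s["tool_rot"]);print(np.degrees(np.arctan2(s["tool_rot"][1][1],s["tool_rot"][0][1])))
for u in((136.4,194.8),(110,241.2)): print("mouth",at_z("top",u,.083))
# rack via stoppers top of head z=.042 + masks centroid
for c,n in(("top","stopper_1"),("scene","stopper_1"),("top","rack")):
    im=cams.grab_frame(c)
    for m in cams.masks_of(c,n):
        ys,xs=np.nonzero(m["mask"]); u=(xs.mean(),ys.mean()); print(c,n,np.round(u,1),len(xs),round(m["confidence"],2),at_z(c,u,.035))
a,b,c_=[at_z("top",u,0) for u in((186.8,191.2),(318,211.2),(192.8,155.2))]
print(a,b,c_,"yaw",np.arctan2(a[0]-b[0],a[1]-b[1]), np.linalg.norm(a-b),np.linalg.norm(a-c_))
E
```

```text
4.4 [0.6369 0.0368 0.285 ] F [-0.7 -0.6 -0.3] w 0.0857 0.0
[[ 0.9912 -0.1323 -0.0006]
 [-0.1323 -0.9912  0.    ]
 [-0.0006  0.0001 -1.    ]]
-97.60448635828897
mouth [0.568  0.2854 0.083 ]
mouth [0.4409 0.3472 0.083 ]
top stopper_1 [273.7 243.7] 66 0.4 [ 0.4488 -0.0906  0.035 ]
scene stopper_1 [202.4 227.1] 76 0.66 [ 0.4556 -0.1403  0.035 ]
scene stopper_1 [212.8 216.5] 88 0.61 [ 0.4479 -0.0887  0.035 ]
top rack [284.8 242. ] 486 0.69 [ 0.4543 -0.1211  0.035 ]
top rack [141.  197.3] 339 0.57 [0.569  0.2875 0.035 ]
[0.5961 0.1649 0.    ] [ 0.547  -0.2183  0.    ] [0.7051 0.1533 0.    ] yaw 0.12738655756846523 0.3862452205006166 0.10963081701254968
```

Request:
send_rows([
  [0, 0, -30, 0, 0, 0, 100],
  [0, 0, -30, 0, 0, 0, 100],
  [0, 0, -30, 0, 0, 0, 100],
  [0, 0, -24, 0, 0, 0, 100],
  [0, 0, 0, 0, 0, 0, 100],
  [0, 0, 0, 0, 0, 0, 0],
  [0, 0, 0, 0, 0, 0, 0],
  [0, 0, 0, 0, 0, 0, 0],
  [0, 0, 0, 0, 0, 0, 0],
  [0, 0, 0, 0, 0, 0, 0],
  [0, 0, 0, 0, 0, 0, 0],
  [0, 0, 0, 0, 0, 0, 0],
])

```text
time: 5.9
position: [0.6371, 0.0349, 0.1722]
tool_rot: [[0.991, -0.135, 0.001], [-0.135, -0.991, -0.002], [0.001, 0.001, -1.0]]
force: [-2.5, -4.3, 6.2]
width: 0.0131
finger_force: 49.8
```

Request:
send_rows([
  [0, 0, 5, 0, 0, 0, 0],
  [0, 0, 5, 0, 0, 0, 0],
  [0, 0, 5, 0, 0, 0, 0],
  [0, 0, 5, 0, 0, 0, 0],
  [0, 0, 5, 0, 0, 0, 0],
  [0, 0, 5, 0, 0, 0, 0],
  [0, 0, 5, 0, 0, 0, 0],
  [0, 0, 5, 0, 0, 0, 0],
  [0, 0, 5, 0, 0, 0, 0],
  [0, 0, 5, 0, 0, 0, 0],
  [0, 0, 5, 0, 0, 0, 0],
  [0, 0, 5, 0, 0, 0, 0],
])

```text
time: 7.1
position: [0.6369, 0.0348, 0.2302]
tool_rot: [[0.991, -0.135, -0.001], [-0.135, -0.991, -0.001], [-0.001, 0.001, -1.0]]
force: [4.6, -4.0, -9.0]
width: 0.0134
finger_force: 50.8
```

Request:
send_rows([
  [0, 0, 5, 0, 0, 0, 0],
  [0, 0, 5, 0, 0, 0, 0],
  [0, 0, 5, 0, 0, 0, 0],
  [0, 0, 4, 0, 0, 0, 0],
  [0, 0, 0, 0, 0, 0, 0],
  [0, 0, 0, 0, 0, 0, 0],
  [0, 0, 0, 0, 0, 0, 0],
])

```text
time: 7.8
position: [0.637, 0.0349, 0.25]
tool_rot: [[0.991, -0.135, -0.0], [-0.135, -0.991, -0.001], [-0.0, 0.001, -1.0]]
force: [1.3, -6.4, -3.7]
width: 0.013
finger_force: 51.7
```

Request:
send_rows([
  [0, 0, 2, 0, 0, 0, 0],
  [0, 0, 1, 0, 0, 0, 0],
  [0, 0, 0, 0, 0, 0, 0],
  [0, 0, 0, 0, 0, 0, 0],
])

```text
time: 8.2
position: [0.637, 0.0349, 0.2529]
tool_rot: [[0.991, -0.135, -0.0], [-0.135, -0.991, -0.001], [-0.0, 0.001, -1.0]]
force: [1.6, -5.4, -2.2]
width: 0.0129
finger_force: 51.6
```

Request:
send_rows([
  [0, 0, -2, 0, 0, 0, 0],
  [0, 0, -2, 0, 0, 0, 0],
  [0, 0, -1, 0, 0, 0, 0],
  [0, 0, 0, 0, 0, 0, 0],
  [0, 0, 0, 0, 0, 0, 0],
])

```text
time: 8.7
position: [0.637, 0.0348, 0.2478]
tool_rot: [[0.991, -0.135, -0.0], [-0.135, -0.991, -0.001], [-0.0, 0.001, -1.0]]
force: [1.7, -5.6, -4.5]
width: 0.0131
finger_force: 51.7
```

Request:
send_rows([
  [0, 0, 0, 0, 0, 0, 30],
  [0, 0, 0, 0, 0, 0, 60],
  [0, 0, 0, 0, 0, 0, 100],
  [0, 0, 0, 0, 0, 0, 100],
  [0, 0, 0, 0, 0, 0, 100],
  [0, 0, 0, 0, 0, 0, 100],
  [0, 0, 25, 0, 0, 0, 100],
  [0, 0, 25, 0, 0, 0, 100],
  [0, 0, 30, 0, 0, 0, 100],
  [-10, 30, 10, 0, 0, 0, 100],
  [-10, 40, 0, 0, 0, 0, 100],
  [-10, 40, 0, 0, 0, 0, 100],
])

```text
time: 9.9
position: [0.6067, 0.1471, 0.339]
tool_rot: [[0.991, -0.135, 0.001], [-0.135, -0.991, 0.0], [0.001, -0.001, -1.0]]
force: [0.5, 0.7, -0.4]
width: 0.0852
finger_force: 0.0
```

```bash
python3 - <<'E'
from fit import *
st()
ims=[]
for c,(x,y) in(("scene",(180,130)),("top",(180,140))):
    im=snap(c,c+"1"); ims.append(cv2.resize(im[y:y+150,x:x+160],None,fx=2.5,fy=2.5,interpolation=cv2.INTER_CUBIC))
    for n in("lift_handle","bay_far","bay_mid","bay_near","pawl_tab"):
        print(c,n,[(np.round(r["xy"],1).tolist(),round(r["confidence"],2)) for r in cams.pinpoint(c,n)][:3])
cv2.imwrite("pics/d.png",np.hstack(ims)[:,:,::-1])
x=np.array([.617,-.107,-.13])
for p in((0,.145,.265),(0,-.064,.091),(0,0,.091),(0,.064,.091),(0,.235,.084)):
    c,s=np.cos(x[2]),np.sin(x[2]);P=[x[0]-s*p[1],x[1]+c*p[1],p[2]];print(P,proj("scene",P),proj("top",P))
E
```

```text
9.9 [0.6067 0.1471 0.339 ] F [ 0.5  0.7 -0.4] w 0.0852 0.0
scene lift_handle [([300.1, 144.9], 0.94), ([225.7, 213.6], 0.22)]
scene bay_far [([242.1, 237.4], 0.81)]
scene bay_mid [([260.1, 225.2], 0.63), ([301.2, 137.7], 0.63)]
scene bay_near [([275.4, 213.3], 0.91)]
scene pawl_tab [([317.7, 189.1], 0.52)]
top lift_handle [([225.8, 154.1], 0.82)]
top bay_far [([305.3, 185.4], 0.93)]
top bay_mid [([281.0, 180.0], 0.9)]
top bay_near [([258.3, 178.7], 0.91)]
top pawl_tab [([198.3, 164.5], 0.73)]
[np.float64(0.6357969506798558), np.float64(0.03677647458864426), 0.265] [299.8222 140.9773] [222.6539 154.2713]
[np.float64(0.6087034148723395), np.float64(-0.17045996119774642), 0.091] [241.2692 237.3671] [305.3675 183.6471]
[np.float64(0.617), np.float64(-0.107), 0.091] [259.7553 225.1716] [281.8095 180.023 ]
[np.float64(0.6252965851276605), np.float64(-0.04354003880225356), 0.091] [277.0868 213.7189] [258.2957 176.4151]
[np.float64(0.6474640235156283), np.float64(0.12601704502297517), 0.084] [318.2081 188.5251] [196.3667 167.5137]
```

View pics/d.png

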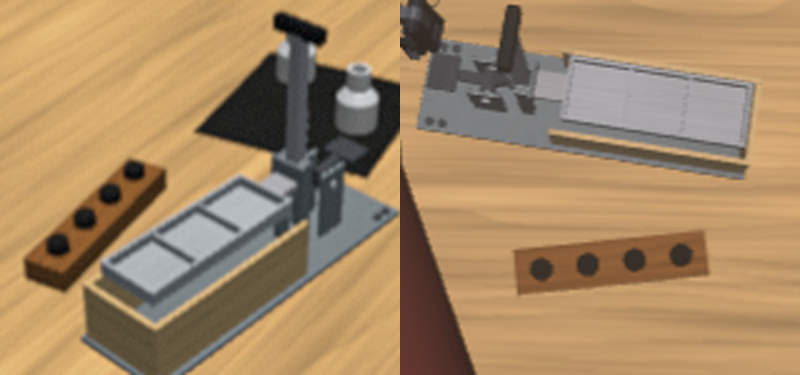

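The tray is up at the top catch; all three bays show and match the predicted pixels. Next I refine the flask mouths and the stoppers.

```bash
python3 - <<'E'
from fit import *
print(tri((323.6,158.5),(136.4,194.8)),tri((298.9,140.2),(110,241.2)))
T=cams.grab_frame("top"); S=cams.grab_frame("scene")
cv2.imwrite("pics/e.png",np.hstack([cv2.resize(T[180:260,95:175],(400,400),interpolation=cv2.INTER_CUBIC),cv2.resize(S[125:195,275:345],(400,400),interpolation=cv2.INTER_CUBIC)])[:,:,::-1])
# stoppers dark blobs in top around rack
g=T[225:265,220:310].max(2); n,l,sx,ce=cv2.connectedComponentsWithStats((g<75).astype(np.uint8))
for i in range(1,n):
    if 25<sx[i,4]<150: print("top",ce[i]+[220,225],sx[i,4],at_z("top",ce[i]+[220,225],.040))
g=S[185:245,185:250].max(2); n,l,sx,ce=cv2.connectedComponentsWithStats((g<75).astype(np.uint8))
for i in range(1,n):
    if 25<sx[i,4]<150: print("scene",ce[i]+[185,185],sx[i,4],at_z("scene",ce[i]+[185,185],.036))
E
```

```text
(array([0.571 , 0.2892, 0.0768]), [np.float64(0.0024975517776580905), np.float64(0.002497551777658424)]) (array([0.4434, 0.3524, 0.0749]), [np.float64(0.0028890020485470625), np.float64(0.0028890020485469277)])
top [292.0377 241.5283] 53 [ 0.4558 -0.1407  0.04  ]
top [273.434  243.4528] 53 [ 0.4493 -0.0896  0.04  ]
top [254.6111 245.3889] 54 [ 0.4427 -0.038   0.04  ]
top [236.2075 247.283 ] 53 [0.4362 0.0123 0.04  ]
scene [233.3265 198.0408] 49 [0.4396 0.0117 0.036 ]
scene [223.5455 207.3455] 55 [ 0.4457 -0.0399  0.036 ]
scene [213.4407 217.1864] 59 [ 0.4522 -0.0911  0.036 ]
scene [202.8226 227.7419] 62 [ 0.4593 -0.1428  0.036 ]
```

View pics/e.png

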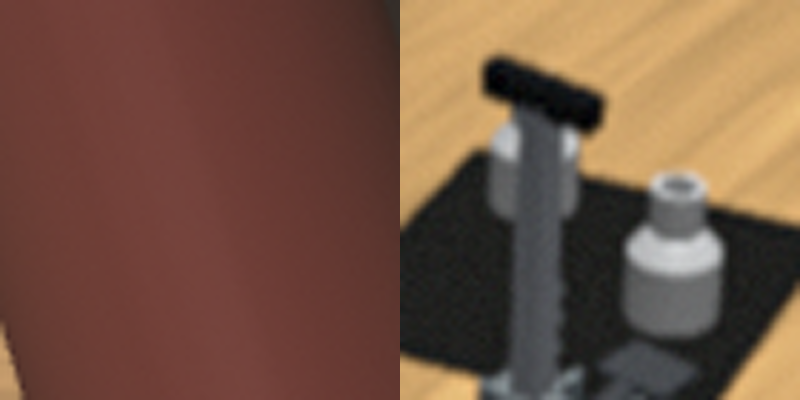

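The top view is blocked by the arm; the scene view shows flask A's mouth at about (324,157.6) and flask B behind the rail. Both are unmoved. Approaching flask A.

Request:
send_rows([
  [-4, 14, 0, 0, 0, 0.143, 100],
  [-4, 14, -8, 0, 0, 0.143, 100],
  [-4, 14, -13, 0, 0, 0.143, 100],
  [-4, 14, -15, 0, 0, 0.143, 100],
  [-4, 14, -15, 0, 0, 0.143, 100],
  [-4, 14, -15, 0, 0, 0.143, 100],
  [-4, 14, -15, 0, 0, 0.143, 100],
  [-4, 14, -15, 0, 0, 0.143, 100],
  [-4, 14, -15, 0, 0, 0.143, 100],
  [-1, 11, -15, 0, 0, 0.143, 100],
  [0, 0, -15, 0, 0, 0.143, 100],
  [0, 0, 0, 0, 0, 0, 100],
])

```text
time: 11.8
position: [0.569, 0.2828, 0.1951]
tool_rot: [[0.129, 0.992, -0.003], [0.992, -0.129, -0.001], [-0.002, -0.003, -1.0]]
force: [0.2, 0.3, 0.5]
width: 0.0852
finger_force: 0.0
```

```bash
python3 - <<'E'
from fit import *
s=st();R=s["tool_rot"];print(R,np.round(s["joint_pos"],2))
print("A scene",at_z("scene",(324,157.6),.083),"B",at_z("scene",(298.9,140.2),.083))
snap("top","top2");S=snap("scene","sc2")
for c in("top","scene"):
    for m in cams.masks_of(c,"flask_1"):
        ys,xs=np.nonzero(m["mask"]);print(c,round(m["confidence"],2),len(xs),xs.mean(),ys.mean(),at_z(c,(xs.mean(),ys.mean()),.035))
E
```

```text
11.8 [0.569  0.2828 0.1951] F [0.2 0.3 0.5] w 0.0852 0.0
[[ 0.1289  0.9916 -0.0033]
 [ 0.9917 -0.1289 -0.0012]
 [-0.0016 -0.0031 -1.    ]] [ 0.01  0.42 -0.72  1.52  0.28  1.32 -0.86]
A scene [0.5756 0.2876 0.083 ] B [0.4528 0.342  0.083 ]
top 0.87 330 141.06060606060606 197.54545454545453 [0.5683 0.2873 0.035 ]
scene 0.8 318 285.7169811320755 149.83647798742138 [0.4059 0.3376 0.035 ]
scene 0.73 357 322.4677871148459 170.42016806722688 [0.572  0.2904 0.035 ]
```

Request:
send_rows([
  [2, 4, -20, 0, 0, 0, 100],
  [0, 0, -30, 0, 0, 0, 100],
  [0, 0, -30, 0, 0, 0, 100],
  [0, 0, -30, 0, 0, 0, 100],
  [0, 0, -17, 0, 0, 0, 100],
  [0, 0, -10, 0, 0, 0, 100],
  [0, 0, 0, 0, 0, 0, 100],
  [0, 0, 0, 0, 0, 0, 30],
  [0, 0, 0, 0, 0, 0, 0],
  [0, 0, 0, 0, 0, 0, 0],
  [0, 0, 0, 0, 0, 0, 0],
  [0, 0, 0, 0, 0, 0, 0],
], squeeze=30)

```text
time: 13.2
position: [0.5722, 0.2876, 0.0612]
tool_rot: [[0.132, 0.991, 0.001], [0.991, -0.132, 0.0], [0.001, 0.001, -1.0]]
force: [-1.1, -0.5, 5.5]
width: 0.0291
finger_force: 29.5
```

```bash
python3 - <<'E'
from fit import *
st()
S=snap("scene","sc3");T=snap("top","top3")
cv2.imwrite("pics/f.png",np.hstack([cv2.resize(S[115:195,260:340],(400,400),interpolation=cv2.INTER_CUBIC),cv2.resize(T[180:280,80:180],(400,400),interpolation=cv2.INTER_CUBIC)])[:,:,::-1])
E
```

```text
13.2 [0.5722 0.2876 0.0612] F [-1.1 -0.5  5.5] w 0.0291 29.5
```

View pics/f.png

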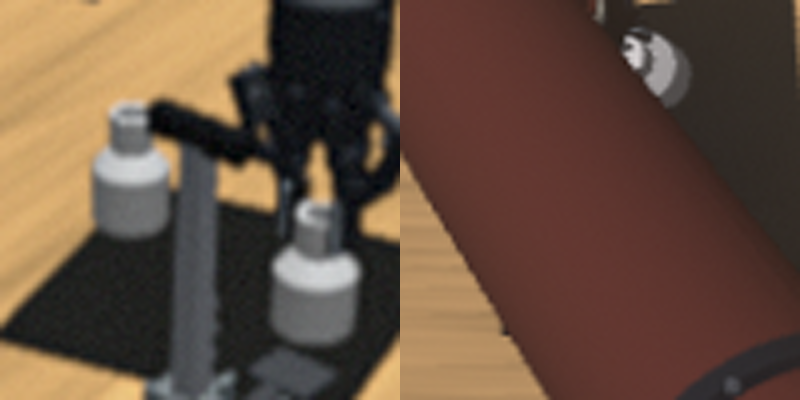

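Flask A is gripped on its neck. Flask B has been knocked to the mat's far edge (mouth about (286,137) px in the scene view). Carrying A round the handle to the far bay.

Request:
send_rows([
  [0, 0, 10, 0, 0, 0, 0],
  [0, 0, 25, 0, 0, 0, 0],
  [0, 0, 30, 0, 0, 0, 0],
  [0, 0, 35, 0, 0, 0, 0],
  [-10, -20, 30, 0, 0, 0, 0],
  [-15, -30, 10, 0, 0, 0, 0],
  [-18, -35, 0, 0, 0, 0, 0],
  [-18, -35, 0, 0, 0, 0, 0],
  [-12, -40, 0, 0, 0, 0, 0],
  [0, -40, 0, 0, 0, 0, 0],
  [0, -40, 0, 0, 0, 0, 0],
  [0, -40, 0, 0, 0, 0, 0],
])

```text
time: 14.5
position: [0.4985, 0.0057, 0.201]
tool_rot: [[0.131, 0.991, 0.001], [0.991, -0.131, -0.0], [-0.0, 0.001, -1.0]]
force: [1.7, -0.6, -1.0]
width: 0.0287
finger_force: 29.9
```

Request:
send_rows([
  [0, -40, 0, 0, 0, 0, 0],
  [0, -35, 0, 0, 0, 0, 0],
  [10, -30, 0, 0, 0, 0, 0],
  [20, -25, 0, 0, 0, 0, 0],
  [25, -20, 0, 0, 0, 0, 0],
  [25, -15, 0, 0, 0, 0, 0],
  [20, -10, 0, 0, 0, 0, 0],
  [9, -5, 0, 0, 0, 0, 0],
  [0, 0, 0, 0, 0, 0, 0],
  [0, 0, 0, 0, 0, 0, 0],
])

```text
time: 15.5
position: [0.6073, -0.1719, 0.2003]
tool_rot: [[0.131, 0.991, -0.001], [0.991, -0.131, 0.0], [0.0, -0.001, -1.0]]
force: [0.5, -0.1, -0.9]
width: 0.0292
finger_force: 30.0
```

Request:
send_rows([
  [1, 0, -15, 0, 0, 0, 0],
  [0, 0, -15, 0, 0, 0, 0],
  [0, 0, -10, 0, 0, 0, 0],
  [0, 0, -5, 0, 0, 0, 0],
  [0, 0, -3, 0, 0, 0, 0],
  [0, 0, -2, 0, 0, 0, 0],
  [0, 0, 0, 0, 0, 0, 0],
])

```text
time: 16.2
position: [0.609, -0.1727, 0.1504]
tool_rot: [[0.132, 0.991, 0.0], [0.991, -0.132, -0.0], [-0.0, 0.0, -1.0]]
force: [0.0, -0.1, -0.6]
width: 0.029
finger_force: 30.0
```

```bash
python3 - <<'E'
from fit import *
st()
S=snap("scene","sc4");T=snap("top","top4")
cv2.imwrite("pics/g.png",np.hstack([cv2.resize(S[160:260,210:310],(400,400),interpolation=cv2.INTER_CUBIC),cv2.resize(T[130:230,240:340],(400,400),interpolation=cv2.INTER_CUBIC)])[:,:,::-1])
E
```

```text
16.2 [ 0.609  -0.1727  0.1504] F [ 0.  -0.1 -0.6] w 0.029 30.0
```

View pics/g.png

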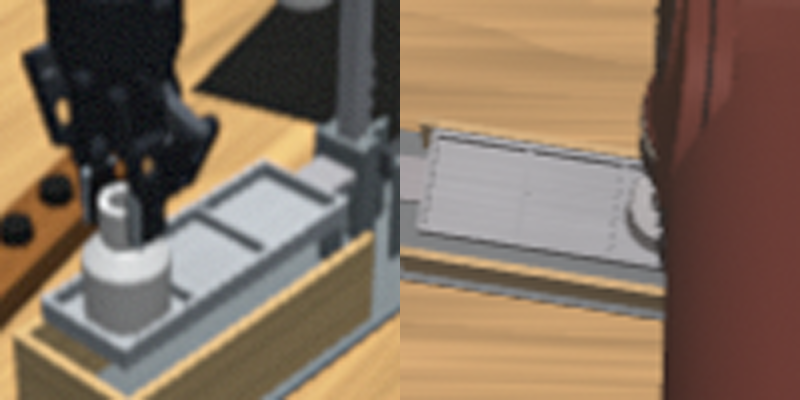

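Flask A hangs just inside the far bay, centred between the walls (scene crop, about (127,300)). Setting it down and releasing.

Request:
send_rows([
  [0, 0, -1, 0, 0, 0, 0],
  [0, 0, -1, 0, 0, 0, 0],
  [0, 0, 0, 0, 0, 0, 0],
])

```text
time: 16.6
position: [0.6091, -0.1728, 0.1488]
tool_rot: [[0.132, 0.991, 0.001], [0.991, -0.132, -0.0], [-0.0, 0.001, -1.0]]
force: [-0.2, -0.2, 1.5]
width: 0.0287
finger_force: 30.2
```

Request:
send_rows([
  [0, 0, 0, 0, 0, 0, 50],
  [0, 0, 0, 0, 0, 0, 100],
  [0, 0, 0, 0, 0, 0, 100],
  [0, 0, 0, 0, 0, 0, 100],
  [0, 0, 20, 0, 0, 0, 100],
  [0, 0, 30, 0, 0, 0, 100],
  [-20, 4, 20, 0, 0, 0, 100],
  [-30, 6, 0, 0, 0, 0, 100],
  [-35, 7, 0, 0, 0, 0, 100],
  [-35, 7, -10, 0, 0, 0, 100],
  [-31, 7, -20, 0, 0, 0, 100],
  [0, 0, 0, 0, 0, 0, 100],
])

```text
time: 17.8
position: [0.4527, -0.141, 0.1856]
tool_rot: [[0.132, 0.991, -0.006], [0.991, -0.132, 0.0], [-0.001, -0.006, -1.0]]
force: [-0.3, 0.6, 0.3]
width: 0.0852
finger_force: 0.0
```

```bash
python3 - <<'E'
from fit import *
st()
for c in("scene","top"):
    cams.grab_frame(c)
    for m in cams.masks_of(c,"flask_1"):
        ys,xs=np.nonzero(m["mask"]);u=(xs.mean(),ys.mean());print(c,round(m["confidence"],2),len(xs),xs.min(),xs.max(),ys.min(),ys.max(),at_z(c,u,.127),at_z(c,u,.038))
E
```

```text
17.8 [ 0.4527 -0.141   0.1856] F [-0.3  0.6  0.3] w 0.0852 0.0
scene 0.84 639 230 252 206 243 [ 0.6109 -0.1728  0.127 ] [ 0.5382 -0.0819  0.038 ]
scene 0.77 311 277 293 137 162 [0.4994 0.1878 0.127 ] [0.4123 0.3255 0.038 ]
scene 0.25 1995 220 309 135 251 [ 0.6253 -0.0587  0.127 ] [0.5545 0.047  0.038 ]
top 0.8 377 107 131 246 264 [0.4042 0.3026 0.127 ] [0.4045 0.3349 0.038 ]
top 0.57 211 298 316 172 187 [ 0.6142 -0.1723  0.127 ] [ 0.6336 -0.1833  0.038 ]
```

Request:
send_rows([
  [4, -1, -20, 0, 0, 0, 80],
  [0, 0, -30, 0, 0, 0, 80],
  [0, 0, -35, 0, 0, 0, 80],
  [0, 0, -35, 0, 0, 0, 80],
  [0, 0, -20, 0, 0, 0, 80],
  [0, 0, -10, 0, 0, 0, 80],
  [0, 0, -5, 0, 0, 0, 80],
  [0, 0, 0, 0, 0, 0, 20],
  [0, 0, 0, 0, 0, 0, 0],
  [0, 0, 0, 0, 0, 0, 0],
  [0, 0, 0, 0, 0, 0, 0],
  [0, 0, 0, 0, 0, 0, 0],
])

```text
time: 19.2
position: [0.4594, -0.1427, 0.034]
tool_rot: [[0.132, 0.991, -0.005], [0.991, -0.132, -0.0], [-0.001, -0.005, -1.0]]
force: [-13.7, 2.9, 16.0]
width: 0.0229
finger_force: 28.9
```

Request:
send_rows([
  [0, 0, 10, 0, 0, 0, 0],
  [0, 0, 15, 0, 0, 0, 0],
  [0, 0, 30, 0, 0, 0, 0],
  [0, 0, 30, 0, 0, 0, 0],
  [0, 0, 30, 0, 0, 0, 0],
  [0, 0, 0, 0, 0, 0, 0],
  [0, 0, 0, 0, 0, 0, 0],
])

```text
time: 19.9
position: [0.4627, -0.143, 0.1496]
tool_rot: [[0.132, 0.991, 0.003], [0.991, -0.132, -0.001], [-0.001, 0.003, -1.0]]
force: [-0.6, -0.4, -0.8]
width: 0.0227
finger_force: 29.7
```

```bash
python3 - <<'E'
from fit import *
st()
S=snap("scene","sc5");T=snap("top","top5")
cv2.imwrite("pics/hh.png",np.hstack([cv2.resize(S[150:260,180:290],(440,440),interpolation=cv2.INTER_CUBIC),cv2.resize(T[200:290,220:310],(360,440),interpolation=cv2.INTER_CUBIC)])[:,:,::-1])
E
```

```text
19.9 [ 0.4627 -0.143   0.1496] F [-0.6 -0.4 -0.8] w 0.0227 29.7
```

View pics/hh.png

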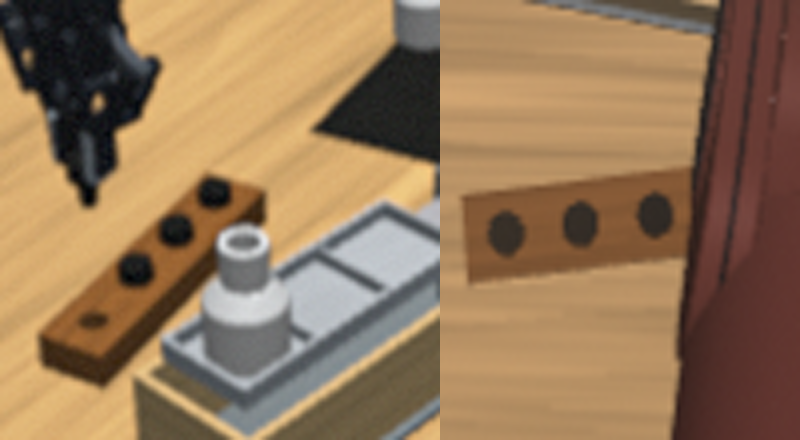

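The empty hole shows the stopper came out, with a dark tip below the fingers near (90,195). I check it closer while hovering next to the flask.

```bash
python3 - <<'E'
from fit import *
S=snap("scene","sc6")
p=[.4627,-.143,.1496]; print(proj("scene",p),proj("scene",[p[0],p[1],p[2]-.023]))
u=np.round(proj("scene",p)).astype(int)
a=S[u[1]-25:u[1]+25,u[0]-25:u[0]+25].astype(float); a=np.clip((a/255)**.5*255,0,255).astype(np.uint8)
cv2.imwrite("pics/i.png",cv2.resize(a,(500,500),interpolation=cv2.INTER_CUBIC)[:,:,::-1])
E
```

```text
[200.4397 191.9148] [201.1325 199.572 ]
```

View pics/i.png

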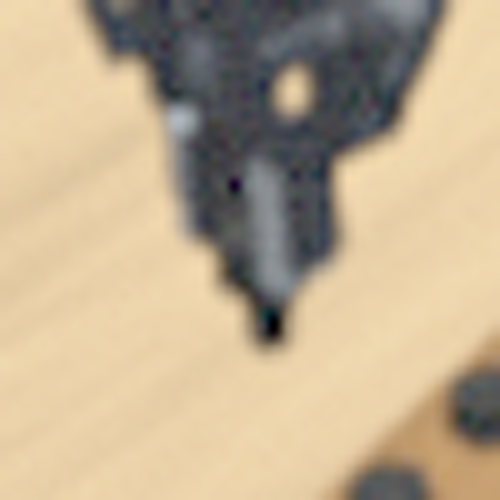

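The plug hangs straight below the fingers, tip about 25 mm under the TCP. On to flask A's mouth.

Request:
send_rows([
  [0, 0, 30, 0, 0, 0, 0],
  [10, 0, 35, 0, 0, 0, 0],
  [20, -5, 15, 0, 0, 0, 0],
  [30, -6, 0, 0, 0, 0, 0],
  [30, -6, 0, 0, 0, 0, 0],
  [30, -6, 0, 0, 0, 0, 0],
  [20, -5, 0, 0, 0, 0, 0],
  [7, -2, 0, 0, 0, 0, 0],
  [0, 0, 0, 0, 0, 0, 0],
  [0, 0, 0, 0, 0, 0, 0],
  [0, 0, 0, 0, 0, 0, 0],
])

```text
time: 21.15
position: [0.6081, -0.1726, 0.2285]
tool_rot: [[0.132, 0.991, -0.0], [0.991, -0.132, -0.0], [-0.0, -0.0, -1.0]]
force: [0.7, -0.2, -0.0]
width: 0.0225
finger_force: 29.7
```

```bash
python3 - <<'E'
from fit import *
s=st();p=s["position"]
S=snap("scene","sc7");T=snap("top","t7")
u=np.round(proj("scene",p)).astype(int);print(u)
a=S[u[1]-20:u[1]+50,u[0]-35:u[0]+35].astype(float); a=np.clip((a/255)**.6*255,0,255).astype(np.uint8)
cv2.imwrite("pics/j.png",cv2.resize(a,(560,560),interpolation=cv2.INTER_CUBIC)[:,:,::-1])
E
```

```text
21.15 [ 0.6081 -0.1726  0.2285] F [ 0.7 -0.2 -0. ] w 0.0225 29.7
[239 189]
```

View pics/j.png

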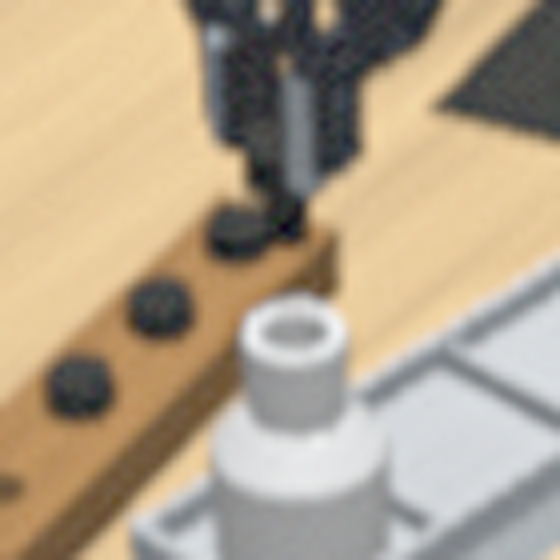

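The plug tip (288,232) is in line above the mouth (294,332). Lowering gently.

Request:
send_rows([
  [1, -1, -10, 0, 0, 0, 0],
  [0, 0, -10, 0, 0, 0, 0],
  [0, 0, -8, 0, 0, 0, 0],
  [0, 0, -5, 0, 0, 0, 0],
  [0, 0, -5, 0, 0, 0, 0],
  [0, 0, 0, 0, 0, 0, 0],
])

```text
time: 21.85
position: [0.6096, -0.1737, 0.1894]
tool_rot: [[0.132, 0.991, -0.001], [0.991, -0.132, 0.0], [0.0, -0.001, -1.0]]
force: [-0.5, 0.2, -0.4]
width: 0.0227
finger_force: 29.7
```

Request:
send_rows([
  [0, 0, -4, 0, 0, 0, 0],
  [0, 0, -4, 0, 0, 0, 0],
  [0, 0, -3, 0, 0, 0, 0],
  [0, 0, -2, 0, 0, 0, 0],
  [0, 0, 0, 0, 0, 0, 0],
])

```text
time: 22.35
position: [0.6099, -0.1736, 0.1773]
tool_rot: [[0.132, 0.991, -0.0], [0.991, -0.132, 0.0], [0.0, -0.0, -1.0]]
force: [-0.4, 0.7, 0.7]
width: 0.0225
finger_force: 29.8
```

Inside the bore; pushing home.

Request:
send_rows([
  [0, 0, -1, 0, 0, 0, 0],
  [0, 0, -1, 0, 0, 0, 0],
  [0, 0, -1, 0, 0, 0, 0],
  [0, 0, 0, 0, 0, 0, 0],
  [0, 0, 0, 0, 0, 0, 0],
])

```text
time: 22.85
position: [0.6106, -0.1738, 0.1764]
tool_rot: [[0.132, 0.991, 0.002], [0.991, -0.132, -0.001], [-0.001, 0.002, -1.0]]
force: [-4.9, 1.0, 12.3]
width: 0.0225
finger_force: 31.2
```

Request:
send_rows([
  [0, 0, 1, 0, 0, 0, 40],
  [0, 0, 0, 0, 0, 0, 70],
  [0, 0, 0, 0, 0, 0, 100],
  [0, 0, 0, 0, 0, 0, 100],
  [0, 0, 20, 0, 0, 0, 100],
  [0, 0, 25, 0, 0, 0, 100],
  [-20, 5, 20, 0, 0, 0, 100],
  [-30, 15, 0, 0, 0, 0, 100],
  [-30, 20, 0, 0, 0, 0, 100],
  [-30, 25, 0, 0, 0, 0, 100],
  [-25, 30, 0, 0, 0, 0, 100],
  [-5, 40, 0, 0, 0, 0, 100],
])

```text
time: 24.05
position: [0.4677, -0.0394, 0.2402]
tool_rot: [[0.135, 0.991, -0.001], [0.991, -0.135, -0.002], [-0.002, -0.0, -1.0]]
force: [0.3, 1.2, -0.5]
width: 0.0852
finger_force: 0.0
```

Request:
send_rows([
  [-5, 40, 0, 0, 0, 0, 100],
  [-5, 40, 0, 0, 0, 0, 100],
  [-5, 40, 0, 0, 0, 0, 100],
  [-5, 40, 0, 0, 0, 0, 100],
  [-5, 40, 0, 0, 0, 0, 100],
  [-5, 40, 0, 0, 0, 0, 100],
  [-5, 40, -20, 0, 0, 0, 100],
  [-5, 30, -20, 0, 0, 0, 100],
  [-5, 30, -20, 0, 0, 0, 100],
  [-5, 20, -20, 0, 0, 0, 100],
  [-5, 6, 0, 0, 0, 0, 100],
  [0, 0, 0, 0, 0, 0, 100],
])

```text
time: 25.25
position: [0.4139, 0.328, 0.1604]
tool_rot: [[0.129, 0.992, -0.001], [0.992, -0.129, 0.0], [-0.0, -0.001, -1.0]]
force: [1.1, 0.4, -0.1]
width: 0.0853
finger_force: 0.0
```

```bash
python3 - <<'E'
from fit import *
s=st();p=s["position"]
S=snap("scene","sc8");T=snap("top","t8")
for c in("scene","top"):
    for n in ("flask_1","stopper_1"):
      for m in cams.masks_of(c,n):
        ys,xs=np.nonzero(m["mask"]);u=(xs.mean(),ys.mean());print(c,n,round(m["confidence"],2),len(xs),xs.min(),xs.max(),ys.min(),ys.max(),at_z(c,u,.038))
a=cv2.resize(S[155:255,200:300],(400,400),interpolation=cv2.INTER_CUBIC);b=cv2.resize(S[105:185,260:340],(400,400),interpolation=cv2.INTER_CUBIC)
cv2.imwrite("pics/k.png",np.hstack([a,b])[:,:,::-1])
E
```

```text
25.25 [0.4139 0.328  0.1604] F [ 1.1  0.4 -0.1] w 0.0853 0.0
scene flask_1 0.75 331 278 294 136 162 [0.4117 0.3296 0.038 ]
scene flask_1 0.61 560 230 252 213 243 [ 0.5441 -0.0889  0.038 ]
scene stopper_1 0.63 67 229 237 194 201 [0.4393 0.011  0.038 ]
scene stopper_1 0.46 2220 219 310 135 251 [0.5534 0.0488 0.038 ]
top flask_1 0.75 350 108 131 246 264 [0.4053 0.3339 0.038 ]
top flask_1 0.48 252 297 315 172 193 [ 0.6183 -0.1754  0.038 ]
top stopper_1 0.57 55 232 240 244 251 [0.436  0.0121 0.038 ]
top stopper_1 0.55 73 306 314 173 182 [ 0.6376 -0.1901  0.038 ]
top stopper_1 0.55 57 251 259 242 249 [ 0.4423 -0.0386  0.038 ]
```

View pics/k.png

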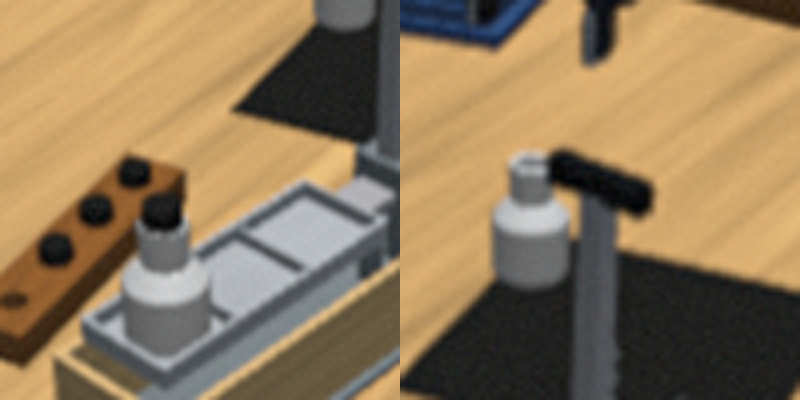

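Flask A is stoppered, with the head seated on its mouth. Flask B stands at about (0.411,0.331) at the mat's edge. Grasping B.

Request:
send_rows([
  [-2, 3, -20, 0, 0, 0, 100],
  [0, 0, -30, 0, 0, 0, 100],
  [0, 0, -25, 0, 0, 0, 100],
  [0, 0, -15, 0, 0, 0, 100],
  [0, 0, -11, 0, 0, 0, 100],
  [0, 0, 0, 0, 0, 0, 100],
  [0, 0, 0, 0, 0, 0, 30],
  [0, 0, 0, 0, 0, 0, 0],
  [0, 0, 0, 0, 0, 0, 0],
  [0, 0, 0, 0, 0, 0, 0],
  [0, 0, 0, 0, 0, 0, 0],
  [0, 0, 0, 0, 0, 0, 0],
])

```text
time: 26.75
position: [0.413, 0.3307, 0.0599]
tool_rot: [[0.131, 0.991, 0.001], [0.991, -0.131, 0.001], [0.001, 0.0, -1.0]]
force: [-2.1, -0.5, 5.4]
width: 0.0295
finger_force: 28.6
```

Request:
send_rows([
  [0, 0, 10, 0, 0, 0, 0],
  [0, 0, 25, 0, 0, 0, 0],
  [0, 0, 30, 0, 0, 0, 0],
  [0, 0, 35, 0, 0, 0, 0],
  [0, 0, 35, 0, 0, 0, 0],
  [0, 0, 5, 0, 0, 0, 0],
  [0, 0, 0, 0, 0, 0, 0],
])

```text
time: 27.45
position: [0.4134, 0.3304, 0.2004]
tool_rot: [[0.132, 0.991, 0.002], [0.991, -0.132, 0.001], [0.001, 0.002, -1.0]]
force: [0.8, -0.3, -1.1]
width: 0.0296
finger_force: 29.0
```

```bash
python3 - <<'E'
from fit import *
s=st();p=s["position"]
cams.grab_frame("scene")
for m in cams.masks_of("scene","flask_1"):
    ys,xs=np.nonzero(m["mask"]);u=(xs.mean(),ys.mean());print(round(m["confidence"],2),len(xs),xs.min(),xs.max(),ys.min(),ys.max(),at_z("scene",u,p[2]-.022))
print(at_z("scene",(286,138),.083))
E
```

```text
27.45 [0.4134 0.3304 0.2004] F [ 0.8 -0.3 -1.1] w 0.0296 29.0
0.92 541 230 252 213 242 [ 0.6569 -0.2311  0.1784]
0.62 279 280 295 97 123 [0.4187 0.322  0.1784]
[0.4099 0.3314 0.083 ]
```

Request:
send_rows([
  [5, -20, 0, 0, 0, 0, 0],
  [5, -40, 0, 0, 0, 0, 0],
  [5, -40, 0, 0, 0, 0, 0],
  [5, -40, 0, 0, 0, 0, 0],
  [5, -40, 0, 0, 0, 0, 0],
  [5, -40, 0, 0, 0, 0, 0],
  [5, -40, 0, 0, 0, 0, 0],
  [5, -40, 0, 0, 0, 0, 0],
  [15, -30, 0, 0, 0, 0, 0],
  [25, -25, 0, 0, 0, 0, 0],
  [30, -25, 0, 0, 0, 0, 0],
  [30, -25, 0, 0, 0, 0, 0],
])

```text
time: 28.75
position: [0.553, -0.0761, 0.1975]
tool_rot: [[0.132, 0.991, -0.003], [0.991, -0.132, 0.0], [-0.0, -0.003, -1.0]]
force: [0.5, 0.3, -1.5]
width: 0.0297
finger_force: 29.8
```

Request:
send_rows([
  [30, -18, 0, 0, 0, 0, 0],
  [22, -10, 0, 0, 0, 0, 0],
  [12, -6, 0, 0, 0, 0, 0],
  [0, 0, 0, 0, 0, 0, 0],
  [0, 0, 0, 0, 0, 0, 0],
  [0, 0, 0, 0, 0, 0, 0],
])

```text
time: 29.35
position: [0.616, -0.108, 0.1987]
tool_rot: [[0.131, 0.991, -0.001], [0.991, -0.131, 0.0], [0.0, -0.001, -1.0]]
force: [-0.1, 0.8, -1.4]
width: 0.0289
finger_force: 29.6
```

Request:
send_rows([
  [1, -1, -15, 0, 0, 0, 0],
  [0, 0, -15, 0, 0, 0, 0],
  [0, 0, -2, 0, 0, 0, 0],
  [0, 0, 0, 0, 0, 0, 0],
  [0, 0, 0, 0, 0, 0, 0],
])

```text
time: 29.85
position: [0.618, -0.1097, 0.1675]
tool_rot: [[0.132, 0.991, 0.0], [0.991, -0.132, 0.0], [0.0, 0.0, -1.0]]
force: [0.1, -0.7, -0.7]
width: 0.0289
finger_force: 29.6
```

```bash
python3 - <<'E'
from fit import *
s=st();p=s["position"]
S=snap("scene","sc9")
a=cv2.resize(S[170:255,220:305],(595,595),interpolation=cv2.INTER_CUBIC)
cv2.imwrite("pics/l.png",a[:,:,::-1])
E
```

```text
29.85 [ 0.618  -0.1097  0.1675] F [ 0.1 -0.7 -0.7] w 0.0289 29.6
```

View pics/l.png

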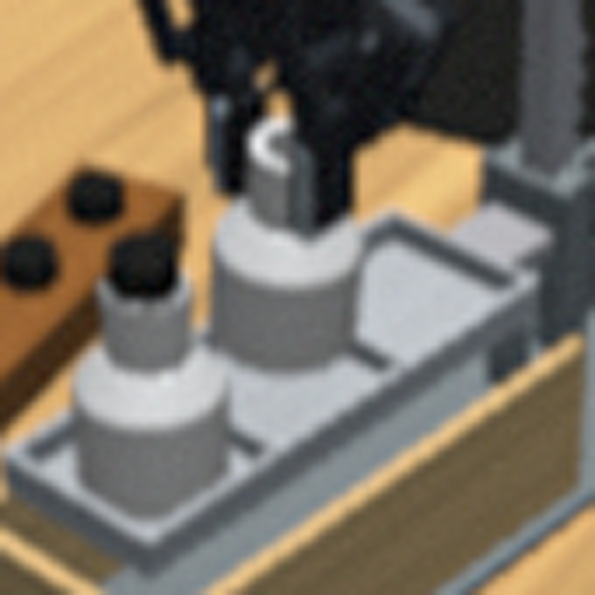

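B hangs above the middle bay and looks slightly offset towards the rail (base around (285,372)). Lowering with a force check.

Request:
send_rows([
  [0, 0, -5, 0, 0, 0, 0],
  [0, 0, -3, 0, 0, 0, 0],
  [0, 0, -2, 0, 0, 0, 0],
  [0, 0, -2, 0, 0, 0, 0],
  [0, 0, 0, 0, 0, 0, 0],
  [0, 0, 0, 0, 0, 0, 0],
])

```text
time: 30.5
position: [0.618, -0.1098, 0.1555]
tool_rot: [[0.132, 0.991, 0.0], [0.991, -0.132, -0.0], [-0.0, 0.0, -1.0]]
force: [-1.3, -1.2, 1.0]
width: 0.0293
finger_force: 30.4
```

```bash
python3 - <<'E'
from fit import *
from scipy.optimize import minimize
s=st();p=s["position"]
for c in ("scene","top"):
  snap(c,c+"10")
  for m in cams.masks_of(c,"flask_1"):
    M=m["mask"];ys,xs=np.nonzero(M)
    # bottom ellipse: mean of bottom-most columns
    b=[(x,ys[xs==x].max()) for x in np.unique(xs)]
    print(c,round(m["confidence"],2),len(xs),xs.min(),xs.max(),ys.min(),ys.max(), b[::3])
th=np.linspace(0,2*np.pi,60)
for nm,C in(("far",(.609,-.1728,.091)),("mid",(.6175,-.1095,p[2]-.0575))):
    q=np.array([proj("scene",[C[0]+.026*np.cos(t),C[1]+.026*np.sin(t),C[2]]) for t in th])
    print(nm,q.min(0),q.max(0))
E
```

```text
30.5 [ 0.618  -0.1098  0.1555] F [-1.3 -1.2  1. ] w 0.0293 30.4
scene 0.9 506 250 271 191 226 [(np.int64(250), np.int64(219)), (np.int64(253), np.int64(224)), (np.int64(256), np.int64(226)), (np.int64(259), np.int64(226)), (np.int64(262), np.int64(226)), (np.int64(265), np.int64(226)), (np.int64(268), np.int64(224)), (np.int64(271), np.int64(215))]
scene 0.55 580 230 252 212 243 [(np.int64(230), np.int64(231)), (np.int64(233), np.int64(240)), (np.int64(236), np.int64(242)), (np.int64(239), np.int64(243)), (np.int64(242), np.int64(243)), (np.int64(245), np.int64(242)), (np.int64(248), np.int64(240)), (np.int64(251), np.int64(237))]
far [229.7277 231.1124] [251.8104 245.0007]
mid [248.5866 217.0938] [270.0242 230.0696]
```

B's base reads about 5 mm too far towards the rail and touches that wall lightly. Raising, shifting, lowering.

Request:
send_rows([
  [0, 0, 6, 0, 0, 0, 0],
  [0, -2, 0, 0, 0, 0, 0],
  [-1, -2.5, 0, 0, 0, 0, 0],
  [0, 0, -4, 0, 0, 0, 0],
  [0, 0, -3, 0, 0, 0, 0],
  [0, 0, -3, 0, 0, 0, 0],
  [0, 0, -1, 0, 0, 0, 0],
  [0, 0, 0, 0, 0, 0, 0],
  [0, 0, 0, 0, 0, 0, 0],
])

```text
time: 31.6
position: [0.617, -0.1141, 0.1503]
tool_rot: [[0.132, 0.991, 0.0], [0.991, -0.132, 0.0], [0.0, 0.0, -1.0]]
force: [0.1, 0.1, -0.5]
width: 0.0292
finger_force: 29.6
```

```bash
python3 - <<'E'
from fit import *
s=st();p=s["position"]
snap("scene","sc11")
for m in cams.masks_of("scene","flask_1"):
    M=m["mask"];ys,xs=np.nonzero(M); print(round(m["confidence"],2),len(xs),xs.min(),xs.max(),ys.min(),ys.max())
th=np.linspace(0,2*np.pi,60)
C=(.6175,-.1095,p[2]-.0575)
q=np.array([proj("scene",[C[0]+.026*np.cos(t),C[1]+.026*np.sin(t),C[2]]) for t in th]); print(q.min(0),q.max(0))
E
```

```text
31.6 [ 0.617  -0.1141  0.1503] F [ 0.1  0.1 -0.5] w 0.0292 29.6
0.69 462 249 269 194 230
0.57 596 230 253 212 243
[248.6326 218.773 ] [270.018  231.7778]
```

B is now centred in the middle bay. Setting down, releasing, then going for the next stopper.

Request:
send_rows([
  [0, 0, -1, 0, 0, 0, 0],
  [0, 0, -1, 0, 0, 0, 0],
  [0, 0, 0, 0, 0, 0, 0],
])

```text
time: 32.0
position: [0.6168, -0.1142, 0.1481]
tool_rot: [[0.132, 0.991, -0.0], [0.991, -0.132, 0.0], [-0.0, -0.0, -1.0]]
force: [-1.0, 0.0, -0.7]
width: 0.0293
finger_force: 29.6
```

Request:
send_rows([
  [0, 0, 0, 0, 0, 0, 50],
  [0, 0, 0, 0, 0, 0, 100],
  [0, 0, 0, 0, 0, 0, 100],
  [0, 0, 0, 0, 0, 0, 100],
  [0, 0, 20, 0, 0, 0, 100],
  [0, 0, 30, 0, 0, 0, 100],
  [-20, 3, 20, 0, 0, 0, 100],
  [-30, 4, 0, 0, 0, 0, 100],
  [-35, 5, 0, 0, 0, 0, 100],
  [-35, 5, 0, 0, 0, 0, 100],
  [-33, 5, -20, 0, 0, 0, 100],
  [-10, 1, -20, 0, 0, 0, 100],
])

```text
time: 33.2
position: [0.4517, -0.0912, 0.1784]
tool_rot: [[0.132, 0.991, 0.001], [0.991, -0.132, -0.002], [-0.002, 0.001, -1.0]]
force: [-0.3, -0.6, 0.1]
width: 0.0855
finger_force: 0.0
```

Request:
send_rows([
  [0, 0, 0, 0, 0, 0, 100],
  [0, 0, 0, 0, 0, 0, 100],
])

```text
time: 33.4
position: [0.4546, -0.0913, 0.1791]
tool_rot: [[0.132, 0.991, 0.001], [0.991, -0.132, -0.0], [-0.0, 0.001, -1.0]]
force: [0.4, -0.7, 1.1]
width: 0.0851
finger_force: 0.0
```

```bash
python3 - <<'E'
from fit import *
st()
S=snap("scene","sc12");snap("top","t12")
for c in("scene","top"):
  for m in cams.masks_of(c,"flask_1"):
    M=m["mask"];ys,xs=np.nonzero(M); print(c,round(m["confidence"],2),len(xs),xs.min(),xs.max(),ys.min(),ys.max())
g=S[185:245,185:250].max(2); n,l,sx,ce=cv2.connectedComponentsWithStats((g<75).astype(np.uint8))
for i in range(1,n):
    if 25<sx[i,4]<150: print("scene",ce[i]+[185,185],sx[i,4],at_z("scene",ce[i]+[185,185],.036))
cv2.imwrite("pics/m.png",cv2.resize(S[160:255,215:310],(570,570),interpolation=cv2.INTER_CUBIC)[:,:,::-1])
E
```

```text
33.4 [ 0.4546 -0.0913  0.1791] F [ 0.4 -0.7  1.1] w 0.0851 0.0
scene 0.61 591 230 252 212 243
scene 0.59 578 249 270 195 230
top 0.68 266 297 316 172 193
top 0.63 294 274 291 169 189
scene [233.25 198.  ] 48 [0.4393 0.0117 0.036 ]
scene [240.3656 207.172 ] 93 [ 0.4834 -0.0126  0.036 ]
scene [223.5185 207.2778] 54 [ 0.4454 -0.0396  0.036 ]
scene [213.4407 217.1864] 59 [ 0.4522 -0.0911  0.036 ]
```

View pics/m.png

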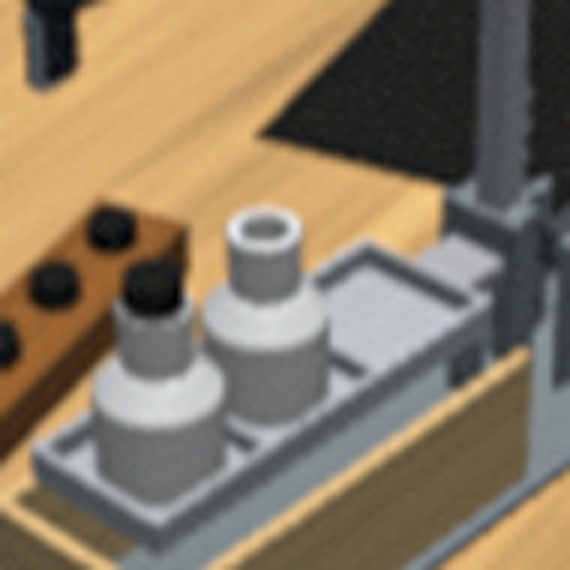

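Both flasks stand in their bays; B's mouth is at about (259,198) px. Taking the second stopper.

Request:
send_rows([
  [-2, 0, -20, 0, 0, 0, 80],
  [0, 0, -30, 0, 0, 0, 80],
  [0, 0, -35, 0, 0, 0, 80],
  [0, 0, -30, 0, 0, 0, 80],
  [0, 0, -16, 0, 0, 0, 80],
  [0, 0, -10, 0, 0, 0, 80],
  [0, 0, -5, 0, 0, 0, 80],
  [0, 0, 0, 0, 0, 0, 20],
  [0, 0, 0, 0, 0, 0, 0],
  [0, 0, 0, 0, 0, 0, 0],
  [0, 0, 0, 0, 0, 0, 0],
  [0, 0, 0, 0, 0, 0, 0],
])

```text
time: 34.8
position: [0.4523, -0.0914, 0.0333]
tool_rot: [[0.132, 0.991, 0.001], [0.991, -0.132, -0.001], [-0.001, 0.001, -1.0]]
force: [-2.4, 1.0, 5.2]
width: 0.0229
finger_force: 29.2
```

Request:
send_rows([
  [0, 0, 10, 0, 0, 0, 0],
  [0, 0, 15, 0, 0, 0, 0],
  [0, 0, 30, 0, 0, 0, 0],
  [0, 0, 35, 0, 0, 0, 0],
  [0, 0, 35, 0, 0, 0, 0],
  [0, 0, 35, 0, 0, 0, 0],
  [0, 0, 35, 0, 0, 0, 0],
  [0, 0, 0, 0, 0, 0, 0],
  [0, 0, 0, 0, 0, 0, 0],
])

```text
time: 35.7
position: [0.4523, -0.0912, 0.2285]
tool_rot: [[0.132, 0.991, 0.002], [0.991, -0.132, -0.001], [-0.001, 0.002, -1.0]]
force: [-0.6, -0.4, -0.7]
width: 0.0228
finger_force: 29.5
```

```bash
python3 - <<'E'
from fit import *
s=st()
print("B mouth",at_z("scene",(259,198.2),.171))
E
```

```text
35.7 [ 0.4523 -0.0912  0.2285] F [-0.6 -0.4 -0.7] w 0.0228 29.5
B mouth [ 0.6166 -0.1083  0.171 ]
```

Request:
send_rows([
  [20, -2, 0, 0, 0, 0, 0],
  [30, -4, 0, 0, 0, 0, 0],
  [35, -4, 0, 0, 0, 0, 0],
  [35, -4, 0, 0, 0, 0, 0],
  [25, -3, 0, 0, 0, 0, 0],
  [15, -1, 0, 0, 0, 0, 0],
  [4, 0, 0, 0, 0, 0, 0],
  [0, 0, 0, 0, 0, 0, 0],
  [0, 0, 0, 0, 0, 0, 0],
  [0, 0, 0, 0, 0, 0, 0],
])

```text
time: 36.7
position: [0.6152, -0.1092, 0.2275]
tool_rot: [[0.132, 0.991, -0.0], [0.991, -0.132, -0.0], [-0.001, -0.0, -1.0]]
force: [0.7, -0.0, -0.1]
width: 0.0227
finger_force: 29.5
```

```bash
python3 - <<'E'
from fit import *
s=st();p=s["position"]
S=snap("scene","sc13")
u=np.round(proj("scene",p)).astype(int);print(u)
a=S[u[1]-20:u[1]+50,u[0]-35:u[0]+35].astype(float); a=np.clip((a/255)**.6*255,0,255).astype(np.uint8)
cv2.imwrite("pics/n.png",cv2.resize(a,(560,560),interpolation=cv2.INTER_CUBIC)[:,:,::-1])
E
```

```text
36.7 [ 0.6152 -0.1092  0.2275] F [ 0.7 -0.  -0.1] w 0.0227 29.5
[258 178]
```

View pics/n.png

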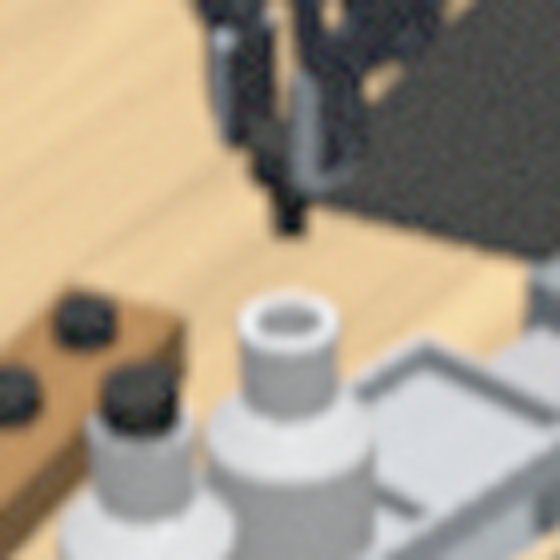

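The plug (288,228) is straight above B's mouth (289,320). Lowering.

Request:
send_rows([
  [1, 0, -10, 0, 0, 0, 0],
  [0, 0, -10, 0, 0, 0, 0],
  [0, 0, -8, 0, 0, 0, 0],
  [0, 0, -5, 0, 0, 0, 0],
  [0, 0, -5, 0, 0, 0, 0],
  [0, 0, 0, 0, 0, 0, 0],
])

```text
time: 37.35
position: [0.6166, -0.1092, 0.1884]
tool_rot: [[0.132, 0.991, -0.001], [0.991, -0.132, 0.0], [0.0, -0.001, -1.0]]
force: [-0.7, -1.0, 0.4]
width: 0.0228
finger_force: 29.5
```

Request:
send_rows([
  [0, 0, -4, 0, 0, 0, 0],
  [0, 0, -4, 0, 0, 0, 0],
  [0, 0, -3, 0, 0, 0, 0],
  [0, 0, -2, 0, 0, 0, 0],
  [0, 0, -2, 0, 0, 0, 0],
  [0, 0, 0, 0, 0, 0, 0],
])

```text
time: 37.95
position: [0.6176, -0.1091, 0.1758]
tool_rot: [[0.132, 0.991, 0.002], [0.991, -0.132, -0.001], [-0.0, 0.002, -1.0]]
force: [-2.7, 0.8, 8.9]
width: 0.0228
finger_force: 30.6
```

Home with about 9 N. Releasing and going round to the pawl tab.

Request:
send_rows([
  [0, 0, 1, 0, 0, 0, 40],
  [0, 0, 0, 0, 0, 0, 70],
  [0, 0, 0, 0, 0, 0, 100],
  [0, 0, 0, 0, 0, 0, 100],
  [0, 0, 20, 0, 0, 0, 100],
  [0, 0, 25, 0, 0, 0, 100],
  [-20, 0, 20, 0, 0, 0, 100],
  [-30, 5, 0, 0, 0, 0, 100],
  [-30, 10, 0, 0, 0, 0, 100],
  [-30, 20, 0, 0, 0, 0, 80],
  [-8, 35, 0, 0, 0, 0, 40],
  [0, 36, 0, 0, 0, 0, 0],
])

```text
time: 39.15
position: [0.4977, -0.0032, 0.2405]
tool_rot: [[0.134, 0.991, 0.0], [0.991, -0.134, -0.002], [-0.002, 0.001, -1.0]]
force: [0.5, 0.6, 0.0]
width: 0.0438
finger_force: 0.0
```

Request:
send_rows([
  [0, 36, 0, 0, 0, 0, 0],
  [0, 36, 0, 0, 0, 0, 0],
  [10, 30, 0, 0, 0, 0, 0],
  [20, 20, 0, 0, 0, 0, 0],
  [30, 5, -10, 0, 0, 0, 0],
  [35, 2, -20, 0, 0, 0, 0],
  [30, 0, -20, 0, 0, 0, 0],
  [22, 0, -20, 0, 0, 0, 0],
  [0, 0, -20, 0, 0, 0, 0],
  [0, 0, 0, 0, 0, 0, 0],
  [0, 0, 0, 0, 0, 0, 0],
])

```text
time: 40.25
position: [0.6456, 0.126, 0.1505]
tool_rot: [[0.131, 0.991, -0.001], [0.991, -0.131, 0.0], [0.0, -0.001, -1.0]]
force: [-0.1, 0.7, -0.2]
width: 0.0003
finger_force: 0.0
```

```bash
python3 - <<'E'
from fit import *
s=st();p=s["position"]
S=snap("scene","sc14");snap("top","t14")
cv2.imwrite("pics/o.png",cv2.resize(S[120:260,200:390],(798,588),interpolation=cv2.INTER_CUBIC)[:,:,::-1])
for m in cams.masks_of("scene","flask_1"):
    M=m["mask"];ys,xs=np.nonzero(M); print(round(m["confidence"],2),len(xs),xs.min(),xs.max(),ys.min(),ys.max())
print([np.round(m["xy"],1) for m in cams.pinpoint("scene","pawl_tab")],proj("scene",[.6475,.1245,.084]),proj("scene",p))
E
```

```text
40.25 [0.6456 0.126  0.1505] F [-0.1  0.7 -0.2] w 0.0003 0.0
0.82 510 249 269 200 230
0.76 613 230 252 209 243
[array([240.2, 218. ]), array([319.9, 186.9])] [317.9439 188.778 ] [318.966  167.4014]
```

View pics/o.png

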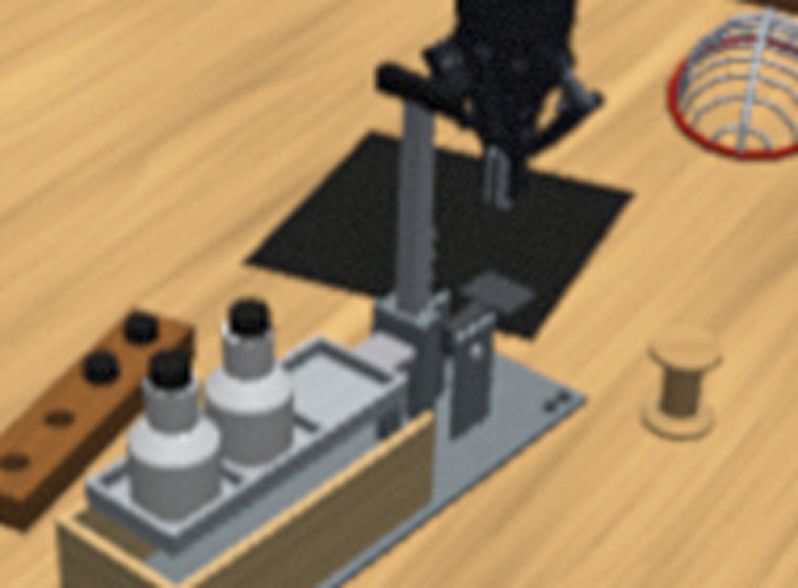

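Both flasks are stoppered in their bays, tray up, fingers above the tab (pixel (500,292) in the crop). Pressing the tab.

Request:
send_rows([
  [2, 0, -20, 0, 0, 0, 0],
  [0, 0, -20, 0, 0, 0, 0],
  [0, 0, -18, 0, 0, 0, 0],
  [0, 0, -6, 0, 0, 0, 0],
  [0, 0, -5, 0, 0, 0, 0],
  [0, 0, -5, 0, 0, 0, 0],
  [0, 0, -5, 0, 0, 0, 0],
  [0, 0, -4, 0, 0, 0, 0],
  [0, 0, 0, 0, 0, 0, 0],
  [0, 0, 0, 0, 0, 0, 0],
  [0, 0, 0, 0, 0, 0, 0],
  [0, 0, 0, 0, 0, 0, 0],
])

```text
time: 41.65
position: [0.6481, 0.126, 0.0676]
tool_rot: [[0.131, 0.991, 0.001], [0.991, -0.131, 0.0], [0.0, 0.001, -1.0]]
force: [0.4, 4.5, 2.4]
width: 0.0
finger_force: 1.7
```

```bash
python3 - <<'E'
from fit import *
st(); snap("scene","sc15")
for n in("lift_handle","bay_near"): print(n,[(np.round(m["xy"],1).tolist(),round(m["confidence"],2)) for m in cams.pinpoint("scene",n)])
for m in cams.masks_of("scene","flask_1"):
    M=m["mask"];ys,xs=np.nonzero(M); print(round(m["confidence"],2),len(xs),xs.min(),xs.max(),ys.min(),ys.max())
E
```

```text
41.65 [0.6481 0.126  0.0676] F [0.4 4.5 2.4] w 0.0 1.7
lift_handle [([301.0, 154.4], 0.57)]
bay_near [([273.6, 230.6], 0.6), ([259.0, 218.6], 0.47)]
0.85 481 249 269 216 245
0.62 513 231 252 228 257
0.49 990 225 309 152 251
```

It is sinking. Keeping the tab down.

Request:
send_rows([
  [0, 0, 0, 0, 0, 0, 0],
  [0, 0, 0, 0, 0, 0, 0],
  [0, 0, 0, 0, 0, 0, 0],
  [0, 0, 0, 0, 0, 0, 0],
  [0, 0, 0, 0, 0, 0, 0],
  [0, 0, 0, 0, 0, 0, 0],
  [0, 0, 0, 0, 0, 0, 0],
  [0, 0, 0, 0, 0, 0, 0],
  [0, 0, 0, 0, 0, 0, 0],
  [0, 0, 0, 0, 0, 0, 0],
  [0, 0, 0, 0, 0, 0, 0],
  [0, 0, 0, 0, 0, 0, 0],
])

```text
time: 43.05
position: [0.648, 0.1257, 0.0673]
tool_rot: [[0.132, 0.991, -0.0], [0.991, -0.132, -0.0], [-0.0, -0.0, -1.0]]
force: [1.7, 3.2, 2.4]
width: 0.0
finger_force: 1.7
```

Request:
send_rows([
  [0, 0, 0, 0, 0, 0, 0],
  [0, 0, 0, 0, 0, 0, 0],
  [0, 0, 0, 0, 0, 0, 0],
  [0, 0, 0, 0, 0, 0, 0],
  [0, 0, 0, 0, 0, 0, 0],
  [0, 0, 0, 0, 0, 0, 0],
  [0, 0, 0, 0, 0, 0, 0],
  [0, 0, 0, 0, 0, 0, 0],
  [0, 0, 0, 0, 0, 0, 0],
  [0, 0, 0, 0, 0, 0, 0],
  [0, 0, 0, 0, 0, 0, 0],
  [0, 0, 0, 0, 0, 0, 0],
])

```text
time: 44.25
position: [0.6479, 0.1257, 0.0673]
tool_rot: [[0.132, 0.991, 0.0], [0.991, -0.132, -0.0], [-0.0, 0.0, -1.0]]
force: [2.2, 2.3, 1.9]
width: 0.0001
finger_force: 1.7
```

```bash
python3 - <<'E'
from fit import *
st(); S=snap("scene","sc16");snap("top","t16")
for n in("lift_handle","bay_near"): print(n,[(np.round(m["xy"],1).tolist(),round(m["confidence"],2)) for m in cams.pinpoint("scene",n)])
for m in cams.masks_of("scene","flask_1"):
    M=m["mask"];ys,xs=np.nonzero(M); print(round(m["confidence"],2),len(xs),xs.min(),xs.max(),ys.min(),ys.max())
cv2.imwrite("pics/p.png",cv2.resize(S[130:270,200:390],(798,588),interpolation=cv2.INTER_CUBIC)[:,:,::-1])
E
```

```text
44.25 [0.6479 0.1257 0.0673] F [2.2 2.3 1.9] w 0.0001 1.7
lift_handle [([299.1, 164.1], 0.68), ([220.9, 220.3], 0.55)]
bay_near [([276.8, 235.7], 0.65)]
0.82 386 248 269 224 249
0.74 310 232 252 237 258
```

View pics/p.png

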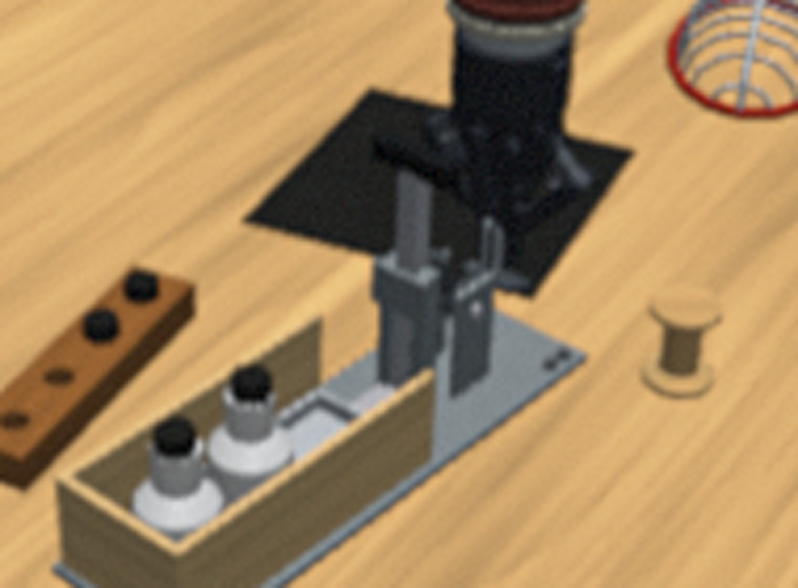

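The tray is down in the box, with both flasks upright and stoppered (heads at (172,437) and (250,382)). Retreating and checking the height.

Request:
send_rows([
  [0, 0, 15, 0, 0, 0, 0],
  [0, 0, 30, 0, 0, 0, 0],
  [0, 0, 40, 0, 0, 0, 0],
  [-20, 15, 40, 0, 0, 0, 0],
  [-30, 25, 20, 0, 0, 0, 0],
  [-30, 25, 0, 0, 0, 0, 0],
  [-20, 20, 0, 0, 0, 0, 0],
  [0, 0, 0, 0, 0, 0, 0],
  [0, 0, 0, 0, 0, 0, 0],
])

```text
time: 45.4
position: [0.5476, 0.2102, 0.2129]
tool_rot: [[0.131, 0.991, 0.0], [0.991, -0.131, -0.002], [-0.002, 0.0, -1.0]]
force: [1.1, 0.0, 0.1]
width: -0.0
finger_force: 0.0
```

```bash
python3 - <<'E'
from fit import *
st(); S=snap("scene","sc17")
I=cv2.imread("pics/scene0.png")[:,:,::-1]; I1=cv2.imread("pics/scene1.png")[:,:,::-1]
def mt(A,B,box):
    x0,y0,x1,y1=box; t=cv2.resize(np.ascontiguousarray(A[y0:y1,x0:x1]),None,fx=4,fy=4,interpolation=cv2.INTER_CUBIC)
    w=cv2.resize(np.ascontiguousarray(B[y0-30:y1+15,x0-6:x1+6]),None,fx=4,fy=4,interpolation=cv2.INTER_CUBIC)
    r=cv2.matchTemplate(w,t,cv2.TM_CCOEFF_NORMED); _,v,_,l=cv2.minMaxLoc(r); return l[0]/4-6,l[1]/4-30,round(v,3)
for B in (S,I1): print("handle",mt(I,B,(288,157,312,173)),"nearbay",mt(I,B,(268,226,296,244)))
for m in cams.masks_of("scene","flask_1"):
    ys,xs=np.nonzero(m["mask"]); print(round(m["confidence"],2),xs.min(),xs.max(),ys.min(),ys.max())
E
```

```text
45.4 [0.5476 0.2102 0.2129] F [1.1 0.  0.1] w -0.0 0.0
handle (4.5, -8.75, 0.667) nearbay (0.0, 0.0, 0.994)
handle (0.0, 0.0, 0.658) nearbay (-6.0, 4.75, 0.854)
0.74 249 269 224 250
0.73 232 251 238 257
```

The near bay matches its starting picture with zero shift, so the tray is fully down. Handing in.

```bash
python3 -c "
from cell import order; print(order.finish_job())"
```

```text
the job is handed in; nothing more can be done
None
```

The job is handed in: both flasks present are stoppered and upright in the tray's far and middle bays, and the tray is fully down in its box, as the last pictures showed; I have no verdict back from the judge.

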